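# Set up the knife sharpener

## Robot

A 6-joint arm with a two-finger parallel gripper is mounted at the origin on a cart in front of the work surface, level with it; the furniture and walls round the work are solid. World frame = base frame: x ahead of the robot, y to its left, z up, the work surface at z = 0. Lengths are in m, angles in rad, forces in N, time in s.
With the tool pointing down it reaches from about 0.3 to 0.875 m from the base axis. Payload 6.4 kg.
Tool frame: the origin (TCP) lies on the centre line of the jaws, within the pads' length; the fingertips stand 25 mm ahead of it and the grasp point (between the pads) lies 6 mm ahead of it; z points along the fingers, y is the line along which they close (so a half turn about z gives the same grasp; the last joint's range is limited). The gripper opens to 85 mm and grips with 20 to 120 N. Pads are 22 mm wide; open, the fingers measure 114 mm over their backs; the gripper's body (76 mm by 85 mm) begins 54 mm behind the grasp point. The pads swing forward as they close: fully open they stand 13 mm farther back than shut.
Start: joints at [-1.373, 0.181, 1.607, -0, 1.354, -0.206], TCP at [0.226, -0.529, 0.256] pointing down, gripper open.
Joint ranges: [-2.99, 2.99], [-0.89, 2.07], [0.3, 2.58], [-1.14, 4.28], [0, 2.63], [-3.12, 3.12]. Speed limits (rad/s): [2.57, 2.57, 3.01, 3.14, 3.14, 3.14].

## Interface

Orientations are given as a unit quaternion [w, x, y, z].
In Python, from bench import get_obs, camera, hand_in, spot_in gives the robot as it stands.
- The arm moves only by the shell command python3 -m jog 'ROWS'. ROWS is JSON, one flat list of numbers, 7 for each row, row after row: the shift along the tool's x, y, z in m, then the turn, a rotation vector about the tool's x, y, z in rad, then the closure, from 0 (fully open) to 1 (shut). A call has 1 to 20 rows; each row is the pose to reach, as a shift and turn from the pose commanded when the call began, along the tool's axes at that moment; what a row does not reach only later rows make up. A row lasts 1/8 s, in which the tool goes at most 62.5 mm and 10.7 degrees, less where a joint would pass 70% of its speed; a pose out of reach is approached as far as the arm can. A call with a gripper value outside its range is refused whole. The fingers move at their own pace and stop on an object; the grip force is fixed at half the most. Time passes only in rows, so rows that repeat a pose let the fingers close. It gives the time, the measured TCP pose, the force, the opening and the grip force at its end, in the units of the state.
- get_obs(): the state, without advancing time (a new reading comes with each control period).
- camera(name): name is "scene" or "top" or "wrist"; returns a dict with "frame" (400x640x3 uint8, red, green, blue), "mtx" (3x3 intrinsics, pixels), "extrinsics" (4x4, takes a point from camera to world coordinates). Camera axes: x right, y up, looking along -z (the intrinsics and any distortion apply to the point x, -y, -z); pixel columns grow to the right and rows downward; lengths in m; the calibration is good to about 2 mm. The wrist camera is an equidistant fisheye: a pixel r from the principal point sees the ray r / f radians off the axis. A picture is of the moment at which its call begins. There is no depth.
- hand_in(): hands the job in; it is judged then, once.
Trained networks look in a picture, given as the dict that the camera call returned (one of the last four; its "shot" number tells which), for a name from the list of things; names that differ only in an ending like _2 or _b are one class to them, and where a whole thing is asked for, a point or a joint stands for the part that bears it (a point fixed in the world has none). Each returns a list of dicts, best first, with "confidence" (0 to 1); they miss things now and then, are a little off and sometimes report something else, mostly with a low value. They report only what shows in the picture. A call takes as long as a camera call. They do not tell look-alikes from the thing itself.
- spot_in(picture, name): "xyz" ([x, y, z] in m, in world coordinates, good to about 4 mm: the middle of the surface that is visible of it).
The state is a dict: "time_s": time; "q": joint angles; "dq": joint speeds; "joint_efforts": joint torques, N m; "eef_pos": TCP position; "eef_rot": TCP orientation; "wrist_force": force on the tool from outside, world axes, zero at the start; "torque": the same for the moment, N m; "opening": opening from 0.0 (shut) to 1.0 (fully open); "grasp_force": force on a finger pad.
Only numpy, scipy, OpenCV 4.12 (cv2) and the standard library are available. Lean on these libraries where they do the work, as an engineer would, in place of code of your own. Each camera call takes 0.05 s, during which the arm holds its last target. There are 200 camera calls.

## Task

Set up the knife sharpener for honing: thread whichever grinding wheels stand in the rack onto its spindle from coarse to fine (black, blue, pink, white, green, leaving out any that are missing), the coarsest flush against the motor flange, then slide the red clamp bar on after them so that the whole stack sits snug with no gaps. Also slide the blade guide along its rail until it stands centred in front of the finest wheel fitted. The wheels are brittle, so never let one fall onto the worktop, and leave the glass, the mug and the spice jar where they are.

Things in the scene. Friction and masses are not known exactly. Their poses are not given: they have to be found in the camera images.
- wheel_black_c (a point): Centre of the coarse wheel: black with an orange hub. Every wheel: 56 mm across (faintly faceted, 55 to 57), 20 mm thick, plain bore 19 mm wide right through, 0.12 kg. Its axis is this point's y (both ways round alike). At the start it stands on edge in a slot of the rack, axis level along the rack, centre 46 mm above the worktop. May be absent.
- wheel_blue_c (a point): Centre of the medium wheel: blue with a white hub. Every wheel: 56 mm across (faintly faceted, 55 to 57), 20 mm thick, plain bore 19 mm wide right through, 0.12 kg. Its axis is this point's y (both ways round alike). At the start it stands on edge in a slot of the rack, axis level along the rack, centre 46 mm above the worktop. May be absent.
- wheel_pink_c (a point): Centre of the fine wheel: pink with a white hub. Every wheel: 56 mm across (faintly faceted, 55 to 57), 20 mm thick, plain bore 19 mm wide right through, 0.12 kg. Its axis is this point's y (both ways round alike). At the start it stands on edge in a slot of the rack, axis level along the rack, centre 46 mm above the worktop. May be absent.
- wheel_white_c (a point): Centre of the extra-fine wheel: white with a grey hub. Every wheel: 56 mm across (faintly faceted, 55 to 57), 20 mm thick, plain bore 19 mm wide right through, 0.12 kg. Its axis is this point's y (both ways round alike). At the start it stands on edge in a slot of the rack, axis level along the rack, centre 46 mm above the worktop. May be absent.
- wheel_green_c (a point): Centre of the polishing wheel (the finest): green with a black hub. Every wheel: 56 mm across (faintly faceted, 55 to 57), 20 mm thick, plain bore 19 mm wide right through, 0.12 kg. Its axis is this point's y (both ways round alike). At the start it stands on edge in a slot of the rack, axis level along the rack, centre 46 mm above the worktop. May be absent.
- clamp_bar_c (a point): Centre of the red clamp bar (the end cap): a bar-shaped nut 56 mm long (x), 26 mm thick along the bore (y), 36 mm high in the middle, 24 mm at its two ends; plain through bore 19 mm wide along y, no thread: it just slides on; both sides alike; 0.09 kg. At the start it stands on the worktop, bore level, centre 18 mm up.
- wheel_rack: Fixed wooden rack, 78 mm (x) by 173 mm (y), base 10 mm; origin under its centre on the worktop. Five slots 31 mm apart along y between 8 mm fins, which are 26 mm wide in x and end 43 mm up; two bars 36 mm apart, tops 22 mm up, carry the wheels, whose flanks at x = +-28 mm are free to be gripped from above.
- spindle_face (a point): Middle of the clamping face of the steel flange at the root of the fixed sharpener's spindle, on its axis, 85 mm above the worktop. The spindle, a level rod 14 mm thick, runs 140 mm along minus y of this frame. The first wheel's centre goes 10 mm along minus y. Plus y: hub 40 mm long, then the motor housing, top 131 mm up. Wheels hang 2.5 mm below the axis.
- spindle_tip (a point): Free end of the spindle, on its axis, 140 mm from the flange face; the last 12 mm taper from 14 to 6 mm thick. Axes as spindle_face. Below the spindle lies a black tray, top 20 mm above the worktop. A wall cabinet hangs beyond: underside 0.52 m above the worktop, front at world x = 0.60, right-hand side at world y = -0.07; travel low there, or draw back first.
- blade_guide (a joint): Travel of the blade guide on its rail, 0 to 0.110 m, growing from the motor end towards the free end of the spindle; parked near the free end at the start. About 1.5 N of friction; it stays where it is left. At value v the guide's middle lies at y = -0.014 - v in the spindle_face frame.
- guide_grip (a point): Grip point of the blade guide, in its middle along the rail: on the orange upright tab (14 mm in x, 26 mm in y, top 76 mm above the worktop, this point 14 mm lower). The rail runs parallel to the spindle along y; this point lies 84 mm from the spindle axis, on minus x. Axes as spindle_face.
- tumbler: Bystander: loose clear glass tumbler, 81 mm across, 91 mm high, origin under its centre. Leave alone.
- salt: Bystander: loose spice jar with a white cap, 40 mm across, 101 mm high, origin under its centre. Leave alone.
- mug_white: Bystander: loose white mug with red dots, 86x125x97 mm, origin under its centre. Leave alone.
Things that resemble listed ones, but are neither listed nor needed, are in the scene too. What is shaped like the part that bears wheel_pink_c but yellow is not meant.

How it is judged:
By the outcome, as a careful person would: the job done as asked, in the order asked, and still so for the second after the job is handed in, with the robot touching nothing.
Of wheel_black, wheel_blue, wheel_pink, wheel_white, wheel_green only 3 to 5 are there at a start; the rules pass over those that are not, and their reading is None.
At some moment in a run one of clamp_bar may be knocked a few centimetres aside while the robot is not near it.
It also fails if it takes over 210 s, if anything falls off the work surface, if the arm or the gripper's body presses on something with over 40 N, if the wrist force passes 120 N, or if a joint passes its speed limit or range.

## Working session

There is one attempt and no reset: what is moved stays moved. The work goes in short steps, Python scripts to look and compute and a shell command to move; the robot and the scene stay as the last step left them, time stands still between calls to the robot, and variables do not carry over. Pictures are saved under pics/ and viewed, at most 14 in all, crops included, and the job is handed in when it is done.

```bash
mkdir -p pics; ls; cat > h.py <<'E'
import numpy as np, cv2
from bench import get_obs, camera, hand_in, spot_in
from scipy.spatial.transform import Rotation as R
def save(n,f): cv2.imwrite('pics/'+n,cv2.cvtColor(f,cv2.COLOR_RGB2BGR))
def ray(p,u,v):
    K=np.array(p['mtx']);E=np.array(p['extrinsics'])
    x=(u-K[0,2])/K[0,0];y=(v-K[1,2])/K[1,1]
    return E[:3,3],E[:3,:3]@np.array([x,-y,-1])
def onz(p,u,v,z):
    o,d=ray(p,u,v);return o+d*(z-o[2])/d[2]
def proj(p,X):
    K=np.array(p['mtx']);E=np.array(p['extrinsics'])
    c=E[:3,:3].T@(np.array(X)-E[:3,3]);return K[0,0]*c[0]/-c[2]+K[0,2],K[1,1]*-c[1]/-c[2]+K[1,2]
E
python3 - <<'E'
from h import *
o=get_obs();print({k:np.round(v,3).tolist() for k,v in o.items()})
for n in ['scene','top']:
    p=camera(n);save(n+'0.png',p['frame']);print(n,np.round(p['mtx'],1).tolist(),np.round(p['extrinsics'],3).tolist(),[k for k in p])
    for t in 'wheel_black_c wheel_blue_c wheel_pink_c wheel_white_c wheel_green_c clamp_bar_c wheel_rack spindle_face spindle_tip blade_guide guide_grip tumbler salt mug_white'.split():
        try: print(t,[(np.round(d['xyz'],3).tolist(),round(d['confidence'],2),tuple(int(a) for a in proj(p,d['xyz']))) for d in spot_in(p,t)])
        except Exception as e: print(t,e)
E
```

```text
pics
{'time_s': 0.0, 'q': [-1.373, 0.182, 1.608, -0.0, 1.354, -0.206], 'dq': [0.001, 0.002, 0.001, 0.0, -0.0, 0.0], 'joint_efforts': [0.001, -44.486, -35.134, -0.0, 0.009, -0.0], 'eef_pos': [0.226, -0.528, 0.255], 'eef_rot': [-0.001, 0.98, 0.201, -0.0], 'wrist_force': [0.353, 0.168, 0.32], 'torque': [-0.002, 0.033, 0.009], 'grasp_force': 0.0, 'opening': 0.999}
scene [[503.3, 0.0, 325.6], [0.0, 503.3, 194.1], [0.0, 0.0, 1.0]] [[-0.63, 0.54, -0.558, -0.329], [-0.777, -0.452, 0.438, 0.6], [-0.016, 0.71, 0.704, 1.127], [0.0, 0.0, 0.0, 1.0]] ['frame', 'mtx', 'extrinsics', 'shot']
wheel_black_c []
wheel_blue_c [([0.614, -0.135, 0.062], 0.17, (323, 166))]
wheel_pink_c [([0.495, -0.012, 0.023], 0.71, (316, 214))]
wheel_white_c []
wheel_green_c []
clamp_bar_c []
wheel_rack []
spindle_face [([0.425, 0.111, 0.014], 0.83, (298, 251)), ([0.422, 0.106, 0.048], 0.57, (299, 243))]
spindle_tip [([0.428, 0.114, 0.014], 0.69, (296, 251))]
blade_guide [([0.42, 0.108, 0.047], 0.54, (299, 244))]
guide_grip [([0.418, 0.107, 0.05], 0.6, (300, 244))]
tumbler [([0.631, -0.044, 0.062], 0.57, (297, 176))]
salt 
[... 703 characters left out ...]
p_bar_c [([0.354, -0.014, 0.101], 0.62, (298, 260)), ([0.638, -0.148, 0.044], 0.52, (366, 154)), ([0.493, -0.362, 0.035], 0.51, (448, 221))]
wheel_rack [([0.45, -0.157, 0.008], 0.93, (362, 231))]
spindle_face [([0.458, 0.244, 0.02], 0.9, (202, 209))]
spindle_tip [([0.459, 0.242, 0.02], 0.62, (203, 209))]
blade_guide [([0.427, 0.099, 0.042], 0.77, (256, 226)), ([0.459, 0.244, 0.019], 0.72, (202, 209))]
guide_grip [([0.425, 0.097, 0.038], 0.6, (257, 228))]
tumbler [([0.656, -0.044, 0.04], 0.96, (325, 144))]
salt [([0.357, -0.014, 0.1], 0.79, (298, 259)), ([0.428, 0.097, 0.043], 0.32, (257, 226))]
mug_white [([0.638, -0.149, 0.044], 0.76, (366, 154)), ([0.464, -0.199, 0.068], 0.21, (382, 223))]
```

View pics/top0.png

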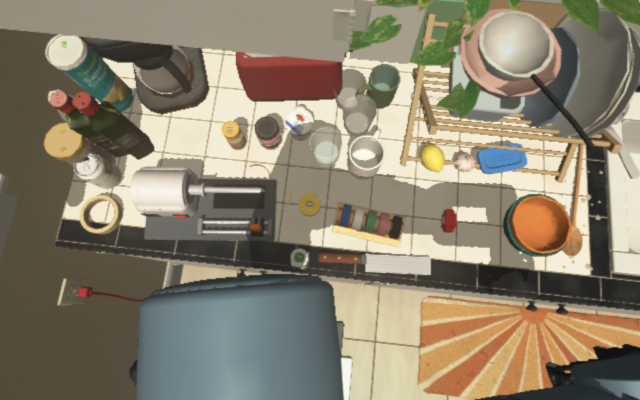

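View pics/scene0.png

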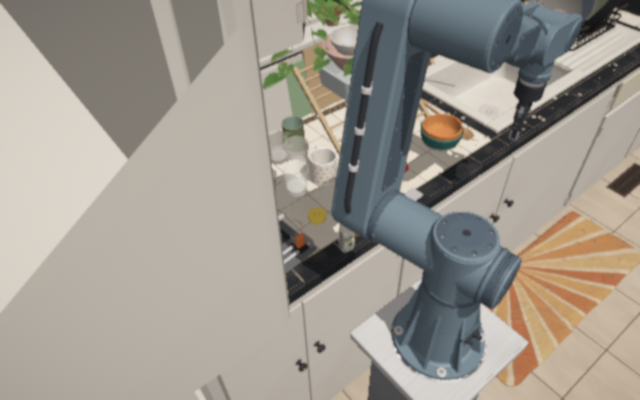

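```bash
python3 - <<'E'
from h import *
a=cv2.imread('pics/top0.png')[180:270,180:480]
cv2.imwrite('pics/crop1.png',cv2.resize(a,None,fx=2.66,fy=2.66,interpolation=cv2.INTER_CUBIC))
E
```

```text
(no output)
```

View pics/crop1.png

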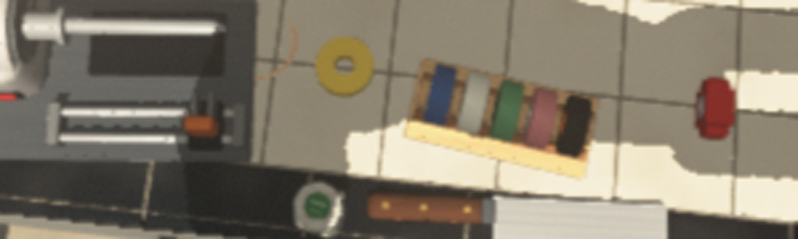

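Blue (343,215), white (357,217), green (371,221), pink (384,224) and black (396,228) wheels stand in the rack, so all five are present. Look-alikes for the wheels are the yellow disc at (309,205), the ring at (99,214) and the jar lids. For the clamp bar they are the red bar at (448,219), the red box at (290,75) and the red bottle tops. I choose the rack wheels and the bar at (448,219), and the crop confirms both.

```bash
cat >> h.py <<'E'
def Rdown(h): # tool y heading h (rad, world), pointing down
    y=np.array([np.cos(h),np.sin(h),0]);z=np.array([0,0,-1.]);return np.c_[np.cross(y,z),y,z]
def plan(*T,cmd=None):
    """T: (x,y,z,heading deg); prints rows relative to now"""
    o=get_obs();q=o['eef_rot'];R0=R.from_quat([q[1],q[2],q[3],q[0]]).as_matrix();p0=np.array(o['eef_pos'])
    if cmd is not None: p0=np.array(cmd[:3]);R0=Rdown(np.radians(cmd[3]))
    for t in T:
        d=R0.T@(np.array(t[:3])-p0);w=R.from_matrix(R0.T@Rdown(np.radians(t[3]))).as_rotvec()
        print(t,'->',np.round(d,4).tolist(),np.round(w,3).tolist())
def here():
    o=get_obs();q=o['eef_rot'];M=R.from_quat([q[1],q[2],q[3],q[0]]).as_matrix()
    print('t',round(o['time_s'],2),'pos',np.round(o['eef_pos'],4),'head',round(float(np.degrees(np.arctan2(M[1,1],M[0,1]))),2),'tilt',np.round(M[:2,2],4),'F',np.round(o['wrist_force'],1),'open',round(o['opening'],3),'gf',round(o['grasp_force'],1),'q',np.round(o['q'],2))
def wproj(p,X):
    K=np.array(p['mtx']);E=np.array(p['extrinsics']);c=E[:3,:3].T@(np.array(X)-E[:3,3]);c=np.array([c[0],-c[1],-c[2]])
    r=np.hypot(c[0],c[1]);th=np.arctan2(r,c[2]);return K[0,2]+K[0,0]*th*c[0]/r,K[1,2]+K[1,1]*th*c[1]/r
def wray(p,u,v):
    K=np.array(p['mtx']);E=np.array(p['extrinsics']);a=(u-K[0,2])/K[0,0];b=(v-K[1,2])/K[1,1];th=np.hypot(a,b)
    c=np.array([np.sin(th)*a/th,-np.sin(th)*b/th,-np.cos(th)]);return E[:3,3],E[:3,:3]@c
def wonz(p,u,v,z):
    o,d=wray(p,u,v);return o+d*(z-o[2])/d[2]
E
python3 - <<'E'
from h import *
plan((0.45,-0.165,0.26,-6))
E
```

```text
(0.45, -0.165, 0.26, -6) -> [0.349, -0.2465, -0.0037] [-0.0, 0.0, -1.062]
```

```bash
python3 -m jog '[0.349,-0.2465,-0.004,0,0,-1.06,0, 0.349,-0.2465,-0.004,0,0,-1.06,0, 0.349,-0.2465,-0.004,0,0,-1.06,0, 0.349,-0.2465,-0.004,0,0,-1.06,0, 0.349,-0.2465,-0.004,0,0,-1.06,0, 0.349,-0.2465,-0.004,0,0,-1.06,0, 0.349,-0.2465,-0.004,0,0,-1.06,0, 0.349,-0.2465,-0.004,0,0,-1.06,0, 0.349,-0.2465,-0.004,0,0,-1.06,0, 0.349,-0.2465,-0.004,0,0,-1.06,0, 0.349,-0.2465,-0.004,0,0,-1.06,0]'
python3 - <<'E'
from h import *
here()
p=camera('wrist');save('w1.png',p['frame']);print(np.round(p['mtx'],1).tolist(),np.round(p['extrinsics'],3).tolist())
for t in 'wheel_black_c wheel_blue_c wheel_pink_c wheel_white_c wheel_green_c clamp_bar_c wheel_rack spindle_face spindle_tip guide_grip'.split():
    print(t,[(np.round(d['xyz'],3).tolist(),round(d['confidence'],2),tuple(int(a) for a in wproj(p,d['xyz']))) for d in spot_in(p,t)])
E
```

```text
time_s: 2.88
eef_pos: [0.4496, -0.1661, 0.2603]
eef_rot: [0.0, 0.745, 0.667, -0.0]
wrist_force: [0.1, 0.1, -0.5]
opening: 1.001
grasp_force: 0.0
t 2.88 pos [ 0.4496 -0.1661  0.2603] head -6.26 tilt [-0.0001 -0.0001] F [ 0.1  0.1 -0.5] open 1.001 gf 0.0 q [-0.6  -0.04  1.84 -0.    1.35 -0.49]
[[309.7, 0.0, 323.5], [0.0, 309.7, 201.9], [0.0, 0.0, 1.0]] [[0.994, 0.103, 0.035, 0.458], [-0.109, 0.943, 0.314, -0.085], [-0.0, -0.316, 0.949, 0.377], [0.0, 0.0, 0.0, 1.0]]
wheel_black_c [([0.462, -0.218, 0.07], 0.88, (340, 227))]
wheel_blue_c [([0.475, -0.11, 0.072], 0.85, (343, 124))]
wheel_pink_c [([0.465, -0.197, 0.065], 0.86, (341, 207))]
wheel_white_c [([0.474, -0.139, 0.069], 0.66, (344, 154))]
wheel_green_c [([0.467, -0.169, 0.065], 0.74, (340, 182)), ([0.475, -0.108, 0.071], 0.49, (343, 123))]
clamp_bar_c [([0.494, -0.355, 0.027], 0.81, (370, 301))]
wheel_rack [([0.461, -0.127, 0.008], 0.89, (330, 136))]
spindle_face []
spindle_tip []
guide_grip [([0.457, -0.13, 0.008], 0.51, (326, 139))]
```

View pics/w1.png

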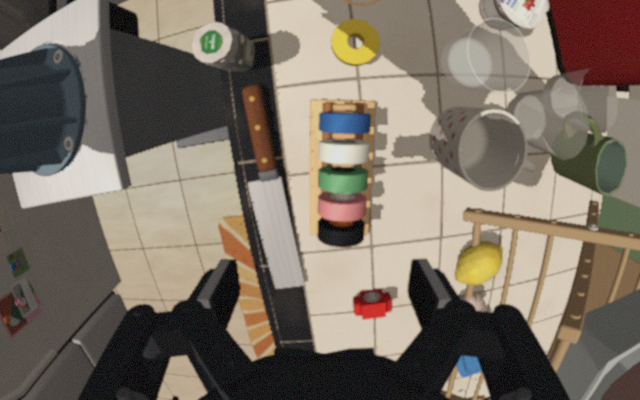

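The wrist picture shows the five wheels at column ~343: blue row 123, white 152, green 180, pink 207 and black 231. The clamp bar is at (372,303), and the yellow decoy (355,42) lies outside the rack. Next I measure the wheels by colour.

```bash
cat >> h.py <<'E'
HS={'blue':((100,100,40),(125,255,255)),'green':((50,80,40),(85,255,255)),'pink':((165,50,80),(180,160,255)),'red':((0,180,80),(6,255,255))}
def blob(f,c,roi=None):
    m=cv2.inRange(cv2.cvtColor(f,cv2.COLOR_RGB2HSV),*HS[c])
    if roi is not None: k=np.zeros_like(m);k[roi[1]:roi[3],roi[0]:roi[2]]=1;m=m*k
    n,l,s,ce=cv2.connectedComponentsWithStats(m);i=1+np.argmax(s[1:,4]);return l==i,s[i],ce[i]
E
python3 - <<'E'
from h import *
p=camera('wrist');f=p['frame'];P=[]
for c in ['blue','green','pink']:
    m,s,ce=blob(f,c,(300,90,385,250));ys,xs=np.nonzero(m)
    l=[xs.min(),np.median(ys[xs<=xs.min()+1])];r=[xs.max()+1,np.median(ys[xs>=xs.max()-1])]
    L=wonz(p,*l,.046);Rr=wonz(p,*r,.046)
    col=(xs>ce[0]-6)&(xs<ce[0]+6);t=[wonz(p,ce[0],y,.074) for y in (ys[col].min(),ys[col].max()+1)]
    print(c,s,'L',np.round(L,4),'R',np.round(Rr,4),'mid',np.round((L+Rr)/2,4),'w',np.linalg.norm(L-Rr).round(4),'tread y',np.round([t[0][1],t[1][1]],4)); P.append((L+Rr)/2)
# bore of spindle etc from top
p=camera('top')
g=cv2.cvtColor(p['frame'],cv2.COLOR_RGB2GRAY)[165:245,140:285];cv2.imwrite('pics/top_sp.png',cv2.resize(cv2.cvtColor(p['frame'],cv2.COLOR_RGB2BGR)[165:245,140:285],None,fx=5.5,fy=5.5,interpolation=cv2.INTER_CUBIC))
E
```

```text
blue [320 114  49  21 899] L [ 0.4523 -0.1058  0.046 ] R [ 0.5044 -0.1102  0.046 ] mid [ 0.4784 -0.108   0.046 ] w 0.0523 tread y [-0.0985 -0.1171]
green [319 167  48  27 698] L [ 0.4445 -0.1669  0.046 ] R [ 0.4976 -0.1701  0.046 ] mid [ 0.4711 -0.1685  0.046 ] w 0.0532 tread y [-0.1564 -0.1784]
pink [325 195   4   1   4] L [ 0.4492 -0.1859  0.046 ] R [ 0.4536 -0.1864  0.046 ] mid [ 0.4514 -0.1862  0.046 ] w 0.0045 tread y [-0.1775 -0.1785]
```

View pics/top_sp.png

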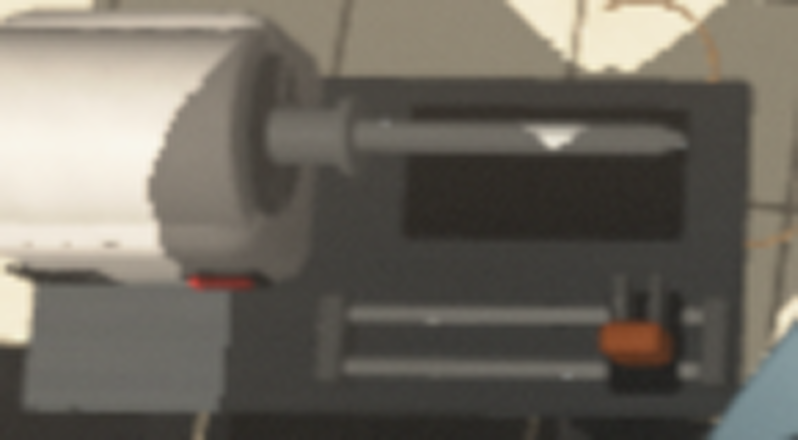

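The crop shows the flange face at crop (354,137) and the tip at (687,143). The orange guide tab is at (635,338).

```bash
python3 - <<'E'
from h import *
p=camera('top')
F=lambda u,v:(140+u/5.5,165+v/5.5)
f=onz(p,*F(355,136.5),.085);t=onz(p,*F(687,142.5),.085);g=onz(p,*F(636,335),.072)
d=f-t;print('face',f,'tip',t,'len',np.linalg.norm(d),'yaw of +y from world y (cw deg)',np.degrees(np.arctan2(d[0],d[1])))
for n in(.075,.085,.095):print(onz(p,*F(687,142.5),n))
print('tab',g, 'perp',np.cross((d/np.linalg.norm(d))[:2],(g-t)[:2]),'along',(g-f)@d/np.linalg.norm(d))
print(spot_in(p,'spindle_tip'))
E
```

```text
face [0.49547454 0.22688278 0.085     ] tip [0.50832307 0.0850431  0.085     ] len 0.14242043455064224 yaw of +y from world y (cw deg) -5.1760011611910555
[0.51056513 0.08676794 0.075     ]
[0.50832307 0.0850431  0.085     ]
[0.506081   0.08331825 0.095     ]
tab [0.42530042 0.09702142 0.072     ] perp 0.08160347065140913 along -0.12300103008341573
[{'xyz': [0.4609, 0.2436, 0.0184], 'confidence': 0.61}]<stdin>:7: DeprecationWarning: Arrays of 2-dimensional vectors are deprecated. Use arrays of 3-dimensional vectors instead. (deprecated in NumPy 2.0)
```

```bash
python3 - <<'E'
from h import *
plan((.4635,-.230,.13,-6.3),(.4635,-.230,.052,-6.3))
E
```

```text
(0.4635, -0.23, 0.13, -6.3) -> [-0.0633, 0.0203, 0.1303] [0.0, -0.0, 0.003]
(0.4635, -0.23, 0.052, -6.3) -> [-0.0633, 0.0203, 0.2083] [0.0, -0.0, 0.003]
```

```bash
python3 -m jog '[-0.063,0.02,0.06,0,0,0,0, -0.063,0.02,0.12,0,0,0,0, -0.063,0.02,0.13,0,0,0,0, -0.063,0.02,0.16,0,0,0,0, -0.063,0.02,0.19,0,0,0,0, -0.063,0.02,0.208,0,0,0,0, -0.063,0.02,0.208,0,0,0,0, -0.063,0.02,0.208,0,0,0,0.6, -0.063,0.02,0.208,0,0,0,0.6, -0.063,0.02,0.208,0,0,0,0.6, -0.063,0.02,0.208,0,0,0,0.6, -0.063,0.02,0.208,0,0,0,0.6, -0.063,0.02,0.208,0,0,0,0.6]'
python3 - <<'E'
from h import *
here();p=camera('wrist');save('w2.png',p['frame'])
E
```

```text
time_s: 5.25
eef_pos: [0.4643, -0.2305, 0.0541]
eef_rot: [0.002, 0.744, 0.668, 0.0]
wrist_force: [-0.4, 1.1, 6.2]
opening: 0.627
grasp_force: 62.0
t 5.25 pos [ 0.4643 -0.2305  0.0541] head -6.12 tilt [ 0.0026 -0.002 ] F [-0.4  1.1  6.2] open 0.627 gf 62.0 q [-0.69  0.34  1.88  0.    0.92 -0.58]
```

View pics/w2.png

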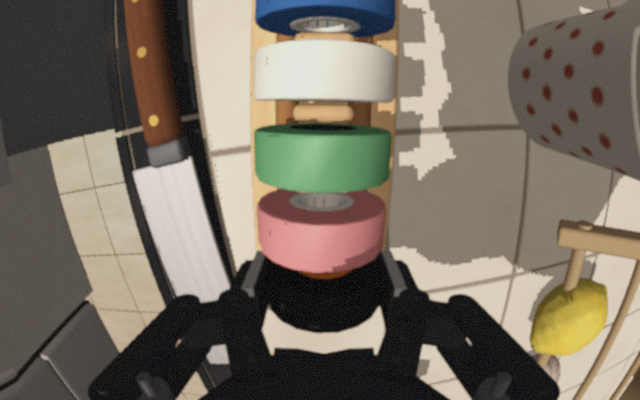

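The black wheel is held between the pads (323,300) and pink stands at (320,230). I lift it and carry it to a point in front of the spindle tip.

```bash
python3 - <<'E'
from h import *
plan((.4635,-.230,.19,-6.3),(.513,.035,.19,5.2),(.513,.035,.12,5.2),cmd=(.4635,-.230,.052,-6.2))
E
```

```text
(0.4635, -0.23, 0.19, -6.3) -> [0.0, 0.0, -0.138] [0.0, 0.0, 0.002]
(0.513, 0.035, 0.19, 5.2) -> [0.2688, 0.0206, -0.138] [0.0, 0.0, -0.199]
(0.513, 0.035, 0.12, 5.2) -> [0.2688, 0.0206, -0.068] [0.0, 0.0, -0.199]
```

```bash
python3 -m jog '[0,0,-0.03,0,0,0,0.6, 0,0,-0.08,0,0,0,0.6, 0,0,-0.138,0,0,0,0.6, 0,0,-0.138,0,0,0,0.6, 0.05,0.005,-0.138,0,0,-0.05,0.6, 0.1,0.01,-0.138,0,0,-0.1,0.6, 0.15,0.015,-0.138,0,0,-0.15,0.6, 0.2,0.02,-0.138,0,0,-0.199,0.6, 0.25,0.0206,-0.138,0,0,-0.199,0.6, 0.2688,0.0206,-0.138,0,0,-0.199,0.6, 0.2688,0.0206,-0.1,0,0,-0.199,0.6, 0.2688,0.0206,-0.068,0,0,-0.199,0.6, 0.2688,0.0206,-0.068,0,0,-0.199,0.6, 0.2688,0.0206,-0.068,0,0,-0.199,0.6]'
python3 - <<'E'
from h import *
here();p=camera('wrist');save('w3.png',p['frame'])
print([(d['confidence'],d['xyz']) for d in spot_in(p,'spindle_tip')],[wproj(p,X) for X in [(.508,.085,.085),(.4955,.227,.085),(.513,.035,.114)]])
E
```

```text
time_s: 7.05
eef_pos: [0.5128, 0.0352, 0.1211]
eef_rot: [0.0, 0.674, 0.739, 0.0]
wrist_force: [-0.2, 0.7, -0.6]
opening: 0.625
grasp_force: 64.2
t 7.05 pos [0.5128 0.0352 0.1211] head 5.26 tilt [ 0.0008 -0.0002] F [-0.2  0.7 -0.6] open 0.625 gf 64.2 q [-0.16  0.21  1.87 -0.    1.06 -0.25]
[(0.68, [0.4785, 0.1287, 0.0204]), (0.36, [0.6264, -0.1029, 0.0597])] [(np.float64(323.3703046385081), np.float64(164.70082583534457)), (np.float64(324.4817124752892), np.float64(-92.61470004591979)), (np.float64(324.2086129260431), np.float64(282.44272060912664))]
```

View pics/w3.png

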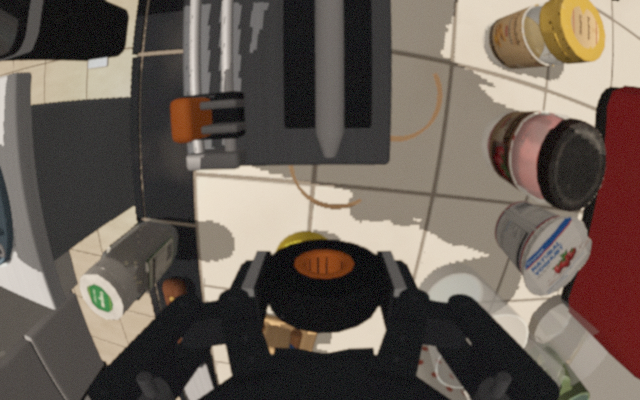

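The tip shows at (330,157) against a predicted (323,165), and the rod runs straight up at column ~329. The wheel hub is at (325,265). The guide tab is at (188,118).

```bash
python3 - <<'E'
from h import *
p=camera('wrist')
g=cv2.cvtColor(p['frame'],cv2.COLOR_RGB2GRAY).astype(int)
for r in (10,40,70,100,130): print(r,g[r,304:352:2].tolist())
t=wonz(p,330,157,.085);print('tip',t)
for r in (10,40,100): print(wonz(p,329,r,.085))
print('tab',wonz(p,188,117,.070))
for z in (.112,.116,.12): print('hub?',wonz(p,325,265,z))
E
```

```text
10 [24, 25, 16, 30, 32, 76, 90, 101, 103, 105, 106, 111, 111, 106, 110, 109, 104, 97, 89, 47, 25, 23, 27, 25]
40 [33, 25, 28, 34, 35, 77, 91, 97, 102, 108, 104, 105, 111, 109, 108, 104, 103, 95, 86, 52, 25, 29, 24, 25]
70 [23, 14, 22, 19, 40, 76, 90, 97, 100, 106, 108, 108, 106, 107, 111, 102, 103, 90, 88, 61, 7, 17, 25, 24]
100 [26, 24, 27, 26, 25, 72, 89, 96, 105, 103, 107, 108, 106, 105, 105, 103, 102, 96, 86, 57, 24, 24, 23, 22]
130 [64, 63, 64, 58, 63, 77, 89, 98, 100, 103, 104, 107, 108, 103, 104, 106, 100, 95, 85, 65, 55, 59, 59, 55]
tip [0.51170106 0.08894292 0.085     ]
[0.5042754 0.1631868 0.085    ]
[0.50571366 0.14739294 0.085     ]
[0.50850052 0.11733626 0.085     ]
tab [0.42911806 0.10398698 0.07      ]
hub? [0.51330945 0.04290201 0.112     ]
hub? [0.51306616 0.0452123  0.116     ]
hub? [0.51282286 0.04752259 0.12      ]
```

```bash
cat >> h.py <<'E'
T=np.array([.511,.0875]);U=np.array([-.0915,.9958]);HZ=5.25
def P(s,z): return (*np.round(T+(.14-s)*U,4),z,HZ)
E
python3 - <<'E'
from h import *
plan(P(.19,.121),P(.19,.0925),P(.11,.0925),P(.05,.0925))
E
```

```text
(np.float64(0.5156), np.float64(0.0377), 0.121, 5.25) -> [0.0025, 0.0024, 0.0009] [0.003, 0.001, 0.0]
(np.float64(0.5156), np.float64(0.0377), 0.0925, 5.25) -> [0.0025, 0.0023, 0.0294] [0.003, 0.001, 0.0]
(np.float64(0.5083), np.float64(0.1174), 0.0925, 5.25) -> [0.0825, 0.0023, 0.0293] [0.003, 0.001, 0.0]
(np.float64(0.5028), np.float64(0.1771), 0.0925, 5.25) -> [0.1425, 0.0023, 0.0293] [0.003, 0.001, 0.0]
```

```bash
python3 -m jog '[0.002,0.0024,0.0,0,0,0,0.6, 0.002,0.0024,0.0293,0,0,0,0.6, 0.002,0.0024,0.0293,0,0,0,0.6, 0.02,0.0024,0.0293,0,0,0,0.6, 0.03,0.0024,0.0293,0,0,0,0.6, 0.04,0.0024,0.0293,0,0,0,0.6, 0.05,0.0024,0.0293,0,0,0,0.6, 0.06,0.0024,0.0293,0,0,0,0.6, 0.07,0.0024,0.0293,0,0,0,0.6, 0.08,0.0024,0.0293,0,0,0,0.6, 0.0825,0.0024,0.0293,0,0,0,0.6, 0.0825,0.0024,0.0293,0,0,0,0.6]'
python3 - <<'E'
from h import *
here();p=camera('wrist');save('w4.png',p['frame'])
E
```

```text
time_s: 8.7
eef_pos: [0.5074, 0.1181, 0.0912]
eef_rot: [0.0, 0.674, 0.739, 0.0]
wrist_force: [0.8, 1.1, 2.0]
opening: 0.624
grasp_force: 64.5
t 8.7 pos [0.5074 0.1181 0.0912] head 5.28 tilt [0.0006 0.0006] F [0.8 1.1 2. ] open 0.624 gf 64.5 q [ 0.    0.28  1.86  0.    1.   -0.09]
```

View pics/w4.png

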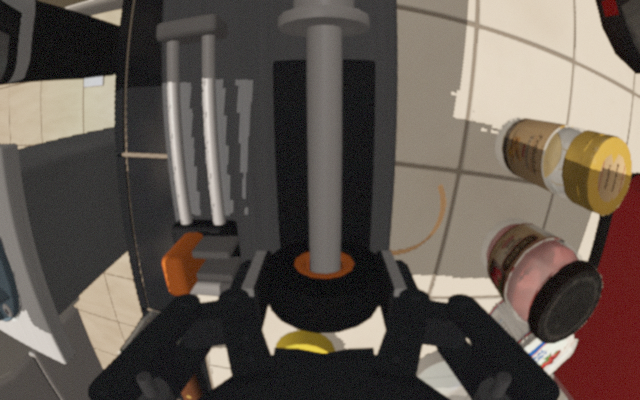

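The wheel is threaded: rod at column ~324, hub centred at (324,264). I advance it to the flange.

```bash
python3 -m jog '[0.015,0,0,0,0,0,0.6, 0.03,0,0,0,0,0,0.6, 0.045,0,0,0,0,0,0.6, 0.06,0,0,0,0,0,0.6, 0.075,0,0,0,0,0,0.6, 0.085,0,0,0,0,0,0.6, 0.092,0,0,0,0,0,0.6, 0.095,0,0,0,0,0,0.6, 0.097,0,0,0,0,0,0.6, 0.097,0,0,0,0,0,0.6]'
python3 - <<'E'
from h import *
here();p=camera('wrist');save('w5.png',p['frame'])
p=camera('top')
m=cv2.inRange(cv2.cvtColor(p['frame'],cv2.COLOR_RGB2HSV)[200:250,230:290],(5,150,90),(20,255,255));ys,xs=np.nonzero(m);print('tab px',xs.mean()+230,ys.mean()+200,xs.size,onz(p,xs.mean()+230,ys.mean()+200,.072) if xs.size else 0)
E
```

```text
time_s: 10.0
eef_pos: [0.4984, 0.2143, 0.0911]
eef_rot: [-0.0, 0.674, 0.739, 0.0]
wrist_force: [2.0, -0.9, 4.1]
opening: 0.625
grasp_force: 64.8
t 10.0 pos [0.4984 0.2143 0.0911] head 5.25 tilt [0.0002 0.0004] F [ 2.  -0.9  4.1] open 0.625 gf 64.8 q [0.19 0.32 1.81 0.   1.01 0.1 ]
tab px 255.0 227.07042253521126 71 [0.42242334 0.09810287 0.072     ]
```

View pics/w5.png

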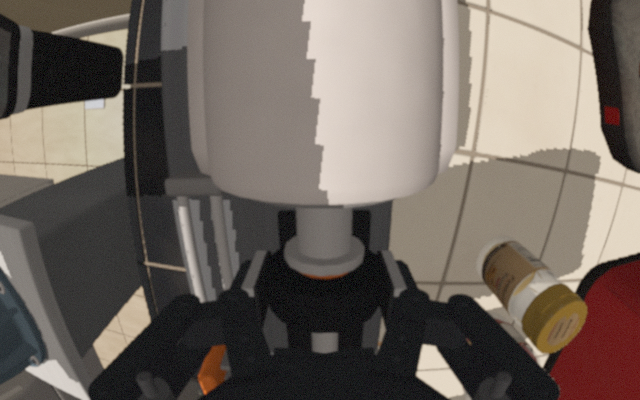

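```bash
python3 -m jog '[0.001,0,0,0,0,0,0.6, 0.002,0,0,0,0,0,0.6, 0.002,0,0,0,0,0,0.6]'; python3 -m jog '[0.001,0,0,0,0,0,0.6, 0.002,0,0,0,0,0,0.6, 0.002,0,0,0,0,0,0.6]' 
```

```text
time_s: 10.48
eef_pos: [0.4982, 0.2162, 0.091]
eef_rot: [0.0, 0.674, 0.739, -0.0]
wrist_force: [1.8, -3.3, 4.4]
opening: 0.628
grasp_force: 64.9
time_s: 10.85
eef_pos: [0.498, 0.2184, 0.0911]
eef_rot: [0.0, 0.674, 0.739, 0.0]
wrist_force: [0.6, -1.6, 3.5]
opening: 0.627
grasp_force: 65.0
```

```bash
python3 -m jog '[0.001,0,0,0,0,0,0.6, 0.002,0,0,0,0,0,0.6, 0.003,0,0,0,0,0,0.6, 0.003,0,0,0,0,0,0.6]'
python3 - <<'E'
from h import *
p=camera('wrist');save('w6.png',cv2.resize(p['frame'][200:370,220:430],None,fx=3,fy=3))
E
```

```text
time_s: 11.35
eef_pos: [0.4979, 0.2195, 0.091]
eef_rot: [0.001, 0.674, 0.739, -0.001]
wrist_force: [1.8, -11.1, 6.2]
opening: 0.627
grasp_force: 65.2
```

View pics/w6.png

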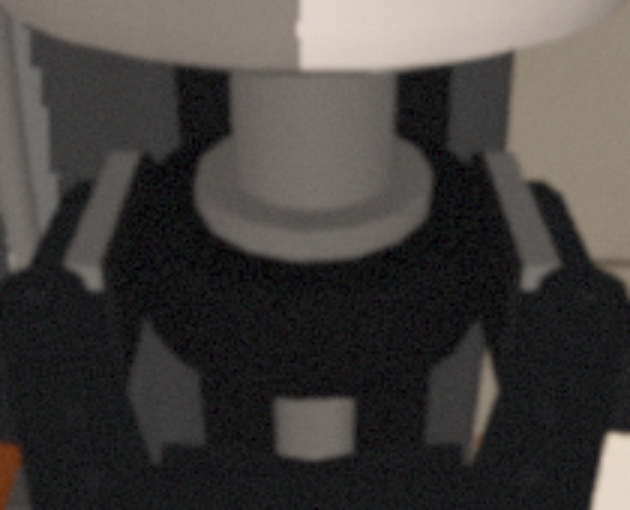

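```bash
python3 -m jog '[-0.002,0,0,0,0,0,0.5, -0.002,0,0,0,0,0,0, -0.002,0,0,0,0,0,0, -0.002,0,0,0,0,0,0, -0.002,0,0,0,0,0,0, -0.002,0,-0.03,0,0,0,0, -0.02,0,-0.08,0,0,0,0, -0.06,0,-0.11,0,0,0,0, -0.10,0,-0.11,0,0,0,0, -0.10,0,-0.11,0,0,0,0]'
python3 - <<'E'
from h import *
here();p=camera('wrist');save('w7.png',p['frame'])
plan((.478,-.108,.15,-6.3),(.478,-.108,.052,-6.3))
E
```

```text
time_s: 12.65
eef_pos: [0.5073, 0.1197, 0.2015]
eef_rot: [0.001, 0.675, 0.738, 0.0]
wrist_force: [-1.1, 0.7, -0.6]
opening: 1.002
grasp_force: 0.0
t 12.65 pos [0.5073 0.1197 0.2015] head 5.08 tilt [ 0.0011 -0.0003] F [-1.1  0.7 -0.6] open 1.002 gf 0.0 q [ 0.    0.12  1.8  -0.    1.23 -0.08]
(0.478, -0.108, 0.15, -6.3) -> [-0.2254, -0.0492, 0.051] [0.0, -0.0, 0.2]
(0.478, -0.108, 0.052, -6.3) -> [-0.2255, -0.0492, 0.149] [0.0, -0.0, 0.2]
```

View pics/w7.png

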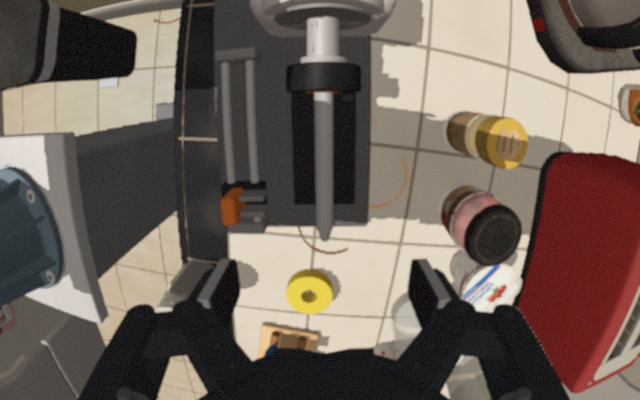

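The black wheel hangs flush at the flange (323,78) and the spindle tip is at (324,238). Next is blue.

```bash
python3 -m jog '[-0.06,-0.012,0.0,0,0,0.05,0, -0.12,-0.025,0.01,0,0,0.1,0, -0.18,-0.04,0.03,0,0,0.2,0, -0.2255,-0.049,0.05,0,0,0.2,0, -0.2255,-0.049,0.06,0,0,0.2,0, -0.2255,-0.049,0.09,0,0,0.2,0, -0.2255,-0.049,0.12,0,0,0.2,0, -0.2255,-0.049,0.149,0,0,0.2,0, -0.2255,-0.049,0.149,0,0,0.2,0, -0.2255,-0.049,0.149,0,0,0.2,0.6, -0.2255,-0.049,0.149,0,0,0.2,0.6, -0.2255,-0.049,0.149,0,0,0.2,0.6, -0.2255,-0.049,0.149,0,0,0.2,0.6, -0.2255,-0.049,0.149,0,0,0.2,0.6, -0.2255,-0.049,0.149,0,0,0.2,0.6]'
python3 - <<'E'
from h import *
here()
plan((.478,-.108,.19,-6.3),P(.195,.19),P(.195,.0935),P(.1,.0935),P(.05,.0935),P(.035,.0935))
E
```

```text
time_s: 14.58
eef_pos: [0.4801, -0.1075, 0.0539]
eef_rot: [0.001, 0.744, 0.668, 0.001]
wrist_force: [-0.3, 1.9, 6.3]
opening: 0.625
grasp_force: 62.0
t 14.57 pos [ 0.4801 -0.1075  0.0539] head -6.19 tilt [ 0.003  -0.0007] F [-0.3  1.9  6.3] open 0.625 gf 62.0 q [-0.46  0.29  1.95  0.    0.9  -0.35]
(0.478, -0.108, 0.19, -6.3) -> [-0.0008, -0.0016, -0.1361] [0.003, 0.0, 0.002]
(np.float64(0.516), np.float64(0.0327), 0.19, 5.25) -> [0.1432, 0.021, -0.1361] [0.003, 0.001, -0.2]
(np.float64(0.516), np.float64(0.0327), 0.0935, 5.25) -> [0.1432, 0.0207, -0.0396] [0.003, 0.001, -0.2]
(np.float64(0.5073), np.float64(0.1273), 0.0935, 5.25) -> [0.2363, 0.0019, -0.0397] [0.003, 0.001, -0.2]
(np.float64(0.5028), np.float64(0.1771), 0.0935, 5.25) -> [0.2853, -0.008, -0.0398] [0.003, 0.001, -0.2]
(np.float64(0.5014), np.float64(0.1921), 0.0935, 5.25) -> [0.3001, -0.011, -0.0398] [0.003, 0.001, -0.2]
```

```bash
python3 -m jog '[0,0,-0.03,0,0,0,0.6, 0,0,-0.08,0,0,0,0.6, 0,0,-0.13,0,0,0,0.6, 0,0,-0.136,0,0,0,0.6, 0.05,0.005,-0.136,0,0,-0.05,0.6, 0.1,0.013,-0.136,0,0,-0.15,0.6, 0.143,0.021,-0.136,0,0,-0.2,0.6, 0.143,0.021,-0.1,0,0,-0.2,0.6, 0.143,0.021,-0.06,0,0,-0.2,0.6, 0.143,0.021,-0.04,0,0,-0.2,0.6, 0.143,0.021,-0.04,0,0,-0.2,0.6, 0.143,0.021,-0.04,0,0,-0.2,0.6]'
python3 - <<'E'
from h import *
here()
plan(P(.1,.0925),P(.05,.0925),P(.038,.0925))
p=camera('wrist');g=cv2.cvtColor(p['frame'],cv2.COLOR_RGB2GRAY).astype(int)
for r in (20,60,100,140): 
    e=np.abs(np.diff(g[r,290:360]));print(r,g[r,296:356:3].tolist())
m,s,ce=blob(p['frame'],'blue',(230,200,420,340));print('blue blob',s,ce,'TCP px',wproj(p,P(.195,.086)[:3]))
E
```

```text
time_s: 16.08
eef_pos: [0.5155, 0.0325, 0.0927]
eef_rot: [0.0, 0.674, 0.739, 0.0]
wrist_force: [0.6, -0.1, -0.3]
opening: 0.63
grasp_force: 64.2
t 16.07 pos [0.5155 0.0325 0.0927] head 5.27 tilt [ 0.0009 -0.0001] F [ 0.6 -0.1 -0.3] open 0.63 gf 64.2 q [-0.17  0.27  1.87  0.    1.   -0.26]
(np.float64(0.5073), np.float64(0.1273), 0.0925, 5.25) -> [0.0952, 0.0006, 0.0001] [0.001, 0.0, 0.0]
(np.float64(0.5028), np.float64(0.1771), 0.0925, 5.25) -> [0.1452, 0.0007, 0.0001] [0.001, 0.0, 0.0]
(np.float64(0.5017), np.float64(0.1891), 0.0925, 5.25) -> [0.1572, 0.0007, 0.0001] [0.001, 0.0, 0.0]
20 [23, 27, 26, 24, 79, 95, 100, 105, 107, 110, 105, 105, 107, 104, 96, 77, 27, 28, 16, 25]
60 [17, 16, 15, 14, 81, 94, 101, 101, 103, 107, 107, 106, 102, 100, 94, 77, 29, 26, 15, 25]
100 [25, 22, 21, 36, 70, 96, 101, 106, 105, 108, 106, 108, 106, 99, 93, 80, 28, 28, 12, 27]
140 [57, 54, 65, 58, 58, 81, 98, 104, 104, 102, 105, 104, 101, 95, 84, 61, 58, 58, 56, 63]
blue blob [ 265  242  119   90 7310] [323.67017784 289.89206566] TCP px (np.float64(325.11729543485745), np.float64(282.2748940835344))
```

```bash
python3 -m jog '[0.02,0.0006,0,0,0,0,0.6, 0.035,0.0006,0,0,0,0,0.6, 0.05,0.0006,0,0,0,0,0.6, 0.065,0.0006,0,0,0,0,0.6, 0.08,0.0006,0,0,0,0,0.6, 0.095,0.0006,0,0,0,0,0.6, 0.11,0.0006,0,0,0,0,0.6, 0.125,0.0006,0,0,0,0,0.6, 0.14,0.0006,0,0,0,0,0.6, 0.15,0.0006,0,0,0,0,0.6, 0.157,0.0006,0,0,0,0,0.6, 0.160,0.0006,0,0,0,0,0.6, 0.162,0.0006,0,0,0,0,0.6, 0.164,0.0006,0,0,0,0,0.6, 0.164,0.0006,0,0,0,0,0.6]'; python3 -m jog '[0.001,0,0,0,0,0,0.6, 0.002,0,0,0,0,0,0.6, 0.002,0,0,0,0,0,0.6]'
```

```text
time_s: 18.0
eef_pos: [0.5006, 0.1958, 0.092]
eef_rot: [0.0, 0.674, 0.739, 0.0]
wrist_force: [-0.5, 0.0, -1.0]
opening: 0.629
grasp_force: 64.2
time_s: 18.38
eef_pos: [0.5004, 0.1979, 0.092]
eef_rot: [0.0, 0.674, 0.739, -0.0]
wrist_force: [-0.6, 0.8, -1.4]
opening: 0.629
grasp_force: 64.3
```

```bash
python3 -m jog '[0.001,0,0,0,0,0,0.6, 0.002,0,0,0,0,0,0.6, 0.002,0,0,0,0,0,0.6]'; python3 -m jog '[0.001,0,0,0,0,0,0.6, 0.002,0,0,0,0,0,0.6, 0.002,0,0,0,0,0,0.6]'
```

```text
time_s: 18.75
eef_pos: [0.5004, 0.1985, 0.092]
eef_rot: [0.001, 0.674, 0.739, -0.001]
wrist_force: [0.7, -7.5, -0.9]
opening: 0.626
grasp_force: 68.1
time_s: 19.12
eef_pos: [0.5002, 0.1991, 0.0919]
eef_rot: [0.002, 0.673, 0.739, -0.002]
wrist_force: [1.4, -14.7, 0.3]
opening: 0.627
grasp_force: 69.5
```

```bash
python3 - <<'E'
from h import *
c=(.5002,.2018,.092,5.25)
plan((.507,.10,.19,5.25),(.469,-.199,.17,-6.3),(.469,-.199,.13,-6.3),cmd=c)
E
```

```text
(0.507, 0.1, 0.19, 5.25) -> [-0.102, -0.0025, -0.098] [0.0, 0.0, 0.0]
(0.469, -0.199, 0.17, -6.3) -> [-0.3963, -0.0677, -0.078] [0.0, 0.0, 0.202]
(0.469, -0.199, 0.13, -6.3) -> [-0.3963, -0.0677, -0.038] [0.0, 0.0, 0.202]
```

```bash
python3 -m jog '[-0.003,0,0,0,0,0,0.5, -0.003,0,0,0,0,0,0, -0.003,0,0,0,0,0,0, -0.003,0,0,0,0,0,0, -0.003,0,0,0,0,0,0, -0.003,0,-0.03,0,0,0,0, -0.01,0,-0.08,0,0,0,0, -0.05,-0.002,-0.098,0,0,0,0, -0.1,-0.003,-0.098,0,0,0,0, -0.16,-0.015,-0.098,0,0,0.05,0, -0.22,-0.03,-0.098,0,0,0.1,0, -0.28,-0.043,-0.09,0,0,0.15,0, -0.34,-0.056,-0.08,0,0,0.2,0, -0.3963,-0.0677,-0.078,0,0,0.202,0, -0.3963,-0.0677,-0.06,0,0,0.202,0, -0.3963,-0.0677,-0.038,0,0,0.202,0, -0.3963,-0.0677,-0.038,0,0,0.202,0]'
python3 - <<'E'
from h import *
here()
p=camera('wrist')
for t in ['wheel_pink_c','wheel_green_c','wheel_white_c']: print(t,[(np.round(d['xyz'],3).tolist(),round(d['confidence'],2),np.round(wproj(p,d['xyz']))) for d in spot_in(p,t)])
for pt in [(.469,-.199,.074),(.4728,-.168,.074)]: print(wproj(p,pt))
plan((.469,-.199,.052,-6.3))
t=camera('top')['frame']; 
E
```

```text
time_s: 21.25
eef_pos: [0.4678, -0.1983, 0.1284]
eef_rot: [-0.002, 0.745, 0.667, -0.0]
wrist_force: [0.2, 0.1, -0.7]
opening: 1.001
grasp_force: 0.0
t 21.25 pos [ 0.4678 -0.1983  0.1284] head -6.33 tilt [-0.0031  0.0024] F [ 0.2  0.1 -0.7] open 1.001 gf 0.0 q [-0.63  0.19  1.88  0.    1.08 -0.52]
wheel_pink_c [([0.464, -0.196, 0.067], 0.92, array([318., 232.])), ([0.501, -0.045, 0.016], 0.6, array([347.,   6.]))]
wheel_green_c [([0.468, -0.169, 0.067], 0.88, array([319., 191.]))]
wheel_white_c [([0.477, -0.14, 0.074], 0.7, array([329., 143.])), ([0.64, -0.143, 0.065], 0.28, array([556., 132.]))]
(np.float64(326.3381197022457), np.float64(240.5200048536527))
(np.float64(327.1312268321817), np.float64(191.43863057780965))
(0.469, -0.199, 0.052, -6.3) -> [0.0001, -0.0008, 0.0791] [0.002, 0.001, 0.001]
```

```bash
python3 -m jog '[0,0.0005,0.03,0,0,0,0, 0,0.0005,0.06,0,0,0,0, 0,0.0005,0.076,0,0,0,0, 0,0.0005,0.076,0,0,0,0, 0,0.0005,0.076,0,0,0,0.6, 0,0.0005,0.076,0,0,0,0.6, 0,0.0005,0.076,0,0,0,0.6, 0,0.0005,0.076,0,0,0,0.6, 0,0.0005,0.076,0,0,0,0.6, 0,0.0005,0.076,0,0,0,0.6]'
python3 - <<'E'
from h import *
here();plan(P(.195,.19),P(.195,.0925))
E
```

```text
time_s: 22.75
eef_pos: [0.4699, -0.1995, 0.0559]
eef_rot: [0.001, 0.745, 0.667, -0.0]
wrist_force: [-5.1, 2.6, 10.4]
opening: 0.628
grasp_force: 60.9
t 22.75 pos [ 0.4699 -0.1995  0.0559] head -6.28 tilt [ 0.0007 -0.001 ] F [-5.1  2.6 10.4] open 0.628 gf 60.9 q [-0.63  0.32  1.9  -0.    0.92 -0.52]
(np.float64(0.516), np.float64(0.0327), 0.19, 5.25) -> [0.2357, 0.0205, -0.1343] [0.001, 0.001, -0.201]
(np.float64(0.516), np.float64(0.0327), 0.0925, 5.25) -> [0.2358, 0.0204, -0.0368] [0.001, 0.001, -0.201]
```

```bash
python3 -m jog '[0,0,-0.03,0,0,0,0.6, 0,0,-0.08,0,0,0,0.6, 0,0,-0.13,0,0,0,0.6, 0,0,-0.136,0,0,0,0.6, 0.05,0.005,-0.136,0,0,-0.05,0.6, 0.1,0.008,-0.136,0,0,-0.1,0.6, 0.15,0.013,-0.136,0,0,-0.15,0.6, 0.2,0.018,-0.136,0,0,-0.2,0.6, 0.236,0.0205,-0.136,0,0,-0.2,0.6, 0.236,0.0205,-0.1,0,0,-0.2,0.6, 0.236,0.0205,-0.06,0,0,-0.2,0.6, 0.236,0.0205,-0.037,0,0,-0.2,0.6, 0.236,0.0205,-0.037,0,0,-0.2,0.6, 0.236,0.0205,-0.037,0,0,-0.2,0.6]'
python3 - <<'E'
from h import *
here()
plan(P(.1,.0925))
p=camera('wrist');g=cv2.cvtColor(p['frame'],cv2.COLOR_RGB2GRAY).astype(int)
for r in (20,60,100,140): print(r,g[r,296:356:3].tolist())
hsv=cv2.cvtColor(p['frame'],cv2.COLOR_RGB2HSV);print(hsv[285:325:10,300:350:16].tolist())
save('w8.png',p['frame'])
for lo,hi in (((0,60,60),(10,200,255)),((150,60,60),(180,200,255))):
    m=cv2.inRange(hsv,lo,hi)[235:345,240:410];ys,xs=np.nonzero(m);print(xs.size,(xs.min()+240,xs.max()+240,ys.min()+235,ys.max()+235) if xs.size else 0)
E
```

```text
time_s: 24.5
eef_pos: [0.5162, 0.0332, 0.0916]
eef_rot: [0.0, 0.675, 0.738, 0.0]
wrist_force: [0.3, 0.4, -0.5]
opening: 0.624
grasp_force: 65.2
t 24.5 pos [0.5162 0.0332 0.0916] head 5.16 tilt [ 0.0007 -0.0001] F [ 0.3  0.4 -0.5] open 0.624 gf 65.2 q [-0.17  0.27  1.87  0.    1.   -0.26]
(np.float64(0.5073), np.float64(0.1273), 0.0925, 5.25) -> [0.0945, -0.0004, -0.0009] [0.001, 0.0, -0.002]
20 [22, 16, 14, 80, 94, 106, 104, 106, 107, 107, 104, 105, 101, 99, 85, 27, 14, 19, 23, 16]
60 [20, 22, 30, 78, 93, 103, 104, 108, 108, 108, 105, 105, 103, 96, 87, 26, 24, 21, 29, 32]
100 [26, 20, 17, 70, 93, 98, 101, 105, 105, 104, 108, 105, 101, 98, 87, 34, 16, 15, 20, 20]
140 [63, 60, 60, 58, 80, 99, 104, 100, 103, 108, 105, 102, 97, 91, 69, 47, 60, 53, 57, 58]
[[[0, 107, 112], [0, 97, 113], [1, 106, 111], [0, 104, 113]], [[2, 105, 141], [179, 108, 127], [1, 106, 127], [1, 103, 144]], [[2, 110, 141], [1, 101, 144], [2, 103, 146], [0, 102, 142]], [[1, 106, 140], [1, 103, 144], [1, 102, 147], [3, 107, 141]]]
7025 (np.int64(265), np.int64(382), np.int64(239), np.int64(330))
682 (np.int64(265), np.int64(382), np.int64(241), np.int64(328))
```

```bash
python3 -m jog '[0.02,0,-0.001,0,0,0,0.6, 0.035,0,-0.001,0,0,0,0.6, 0.05,0,-0.001,0,0,0,0.6, 0.065,0,-0.001,0,0,0,0.6, 0.08,0,-0.001,0,0,0,0.6, 0.095,0,-0.001,0,0,0,0.6, 0.11,0,-0.001,0,0,0,0.6, 0.125,0,-0.001,0,0,0,0.6, 0.134,0,-0.001,0,0,0,0.6, 0.138,0,-0.001,0,0,0,0.6, 0.141,0,-0.001,0,0,0,0.6, 0.143,0,-0.001,0,0,0,0.6, 0.143,0,-0.001,0,0,0,0.6]'; python3 -m jog '[0.001,0,0,0,0,0,0.6, 0.002,0,0,0,0,0,0.6, 0.002,0,0,0,0,0,0.6]'; python3 -m jog '[0.001,0,0,0,0,0,0.6, 0.002,0,0,0,0,0,0.6, 0.002,0,0,0,0,0,0.6]'
```

```text
time_s: 26.18
eef_pos: [0.5029, 0.1761, 0.0925]
eef_rot: [0.0, 0.674, 0.738, -0.0]
wrist_force: [-3.1, -2.5, 6.9]
opening: 0.626
grasp_force: 66.1
time_s: 26.55
eef_pos: [0.5027, 0.1778, 0.0925]
eef_rot: [0.0, 0.674, 0.738, -0.0]
wrist_force: [-2.8, -4.3, 7.3]
opening: 0.628
grasp_force: 66.3
time_s: 26.92
eef_pos: [0.5026, 0.1788, 0.0925]
eef_rot: [0.001, 0.674, 0.738, -0.001]
wrist_force: [-2.8, -9.4, 7.7]
opening: 0.634
grasp_force: 69.1
```

```bash
python3 -m jog '[0.001,0,-0.001,0,0,0,0.6, 0.002,0,-0.001,0,0,0,0.6, 0.002,0,-0.001,0,0,0,0.6]'
python3 - <<'E'
from h import *
c=(.5026,.1815,.093,5.25)
plan((.507,.10,.19,5.25),(.474,-.138,.17,-6.3),(.474,-.138,.13,-6.3),cmd=c)
E
```

```text
time_s: 27.3
eef_pos: [0.5027, 0.1791, 0.0927]
eef_rot: [0.002, 0.674, 0.739, -0.002]
wrist_force: [0.9, -16.6, 0.0]
opening: 0.629
grasp_force: 71.5
(0.507, 0.1, 0.19, 5.25) -> [-0.0816, -0.0031, -0.097] [0.0, 0.0, 0.0]
(0.474, -0.138, 0.17, -6.3) -> [-0.3155, -0.0577, -0.077] [0.0, 0.0, 0.202]
(0.474, -0.138, 0.13, -6.3) -> [-0.3155, -0.0577, -0.037] [0.0, 0.0, 0.202]
```

```bash
python3 -m jog '[-0.003,0,0,0,0,0,0.5, -0.003,0,0,0,0,0,0, -0.003,0,0,0,0,0,0, -0.003,0,0,0,0,0,0, -0.003,0,0,0,0,0,0, -0.003,0,-0.03,0,0,0,0, -0.01,0,-0.08,0,0,0,0, -0.05,-0.002,-0.097,0,0,0,0, -0.1,-0.007,-0.097,0,0,0,0, -0.16,-0.02,-0.097,0,0,0.05,0, -0.22,-0.035,-0.097,0,0,0.1,0, -0.27,-0.046,-0.09,0,0,0.15,0, -0.3155,-0.0577,-0.08,0,0,0.2,0, -0.3155,-0.0577,-0.06,0,0,0.202,0, -0.3155,-0.0577,-0.037,0,0,0.202,0, -0.3155,-0.0577,-0.037,0,0,0.202,0, -0.3155,-0.0577,-0.037,0,0,0.202,0]'
python3 - <<'E'
from h import *
here();p=camera('wrist')
for t in ['wheel_green_c','wheel_white_c']: print(t,[(np.round(d['xyz'],3).tolist(),round(d['confidence'],2)) for d in spot_in(p,t)])
plan((.475,-.138,.051,-6.3))
E
```

```text
time_s: 29.42
eef_pos: [0.4737, -0.1378, 0.1307]
eef_rot: [0.0, 0.745, 0.667, 0.0]
wrist_force: [1.0, -0.5, -0.4]
opening: 1.004
grasp_force: 0.0
t 29.43 pos [ 0.4737 -0.1378  0.1307] head -6.4 tilt [ 0.0008 -0.0004] F [ 1.  -0.5 -0.4] open 1.004 gf 0.0 q [-0.52  0.16  1.91  0.    1.07 -0.41]
wheel_green_c [([0.469, -0.167, 0.065], 0.7)]
wheel_white_c [([0.472, -0.133, 0.07], 0.89), ([0.658, -0.046, 0.064], 0.18)]
(0.475, -0.138, 0.051, -6.3) -> [0.0, 0.0009, 0.0801] [0.002, 0.001, -0.002]
```

```bash
python3 -m jog '[0,0.003,0.03,0,0,0,0, 0,0.003,0.06,0,0,0,0, 0,0.003,0.079,0,0,0,0, 0,0.003,0.079,0,0,0,0, 0,0.003,0.079,0,0,0,0.6, 0,0.003,0.079,0,0,0,0.6, 0,0.003,0.079,0,0,0,0.6, 0,0.003,0.079,0,0,0,0.6, 0,0.003,0.079,0,0,0,0.6, 0,0.003,0.079,0,0,0,0.6]'
python3 - <<'E'
from h import *
here();plan(P(.195,.19),P(.195,.0925))
E
```

```text
time_s: 30.82
eef_pos: [0.4771, -0.1385, 0.0529]
eef_rot: [0.001, 0.746, 0.667, 0.0]
wrist_force: [-2.3, 1.4, 9.0]
opening: 0.631
grasp_force: 61.3
t 30.82 pos [ 0.4771 -0.1385  0.0529] head -6.4 tilt [ 0.0017 -0.0011] F [-2.3  1.4  9. ] open 0.631 gf 61.3 q [-0.52  0.3   1.93 -0.    0.9  -0.41]
(np.float64(0.516), np.float64(0.0327), 0.19, 5.25) -> [0.1743, 0.0199, -0.1373] [0.002, 0.001, -0.203]
(np.float64(0.516), np.float64(0.0327), 0.0925, 5.25) -> [0.1744, 0.0197, -0.0398] [0.002, 0.001, -0.203]
```

```bash
python3 -m jog '[0,0,-0.03,0,0,0,0.6, 0,0,-0.08,0,0,0,0.6, 0,0,-0.13,0,0,0,0.6, 0,0,-0.136,0,0,0,0.6, 0.05,0.006,-0.136,0,0,-0.05,0.6, 0.1,0.012,-0.136,0,0,-0.12,0.6, 0.15,0.018,-0.136,0,0,-0.18,0.6, 0.1745,0.02,-0.136,0,0,-0.203,0.6, 0.1745,0.02,-0.1,0,0,-0.203,0.6, 0.1745,0.02,-0.06,0,0,-0.203,0.6, 0.1745,0.02,-0.039,0,0,-0.203,0.6, 0.1745,0.02,-0.039,0,0,-0.203,0.6, 0.1745,0.02,-0.039,0,0,-0.203,0.6]'
python3 - <<'E'
from h import *
here();plan(P(.1,.091))
p=camera('wrist');g=cv2.cvtColor(p['frame'],cv2.COLOR_RGB2GRAY).astype(int)
for r in (60,100): print(r,g[r,296:356:3].tolist())
hsv=cv2.cvtColor(p['frame'],cv2.COLOR_RGB2HSV)
m=cv2.inRange(hsv,(0,0,90),(180,70,255))[225:345,264:386];n,l,s,c=cv2.connectedComponentsWithStats(m);i=1+np.argmax(s[1:,4]);print(s[i]+[264,225,0,0,0])
print(g[285:300:7,255:275].tolist(),g[285:300:7,375:395].tolist())
E
```

```text
time_s: 32.45
eef_pos: [0.516, 0.033, 0.0906]
eef_rot: [0.0, 0.674, 0.739, 0.0]
wrist_force: [0.1, -0.5, -1.4]
opening: 0.623
grasp_force: 64.9
t 32.45 pos [0.516  0.033  0.0906] head 5.21 tilt [ 0.0007 -0.0001] F [ 0.1 -0.5 -1.4] open 0.623 gf 64.9 q [-0.17  0.27  1.87  0.    1.   -0.26]
(np.float64(0.5073), np.float64(0.1273), 0.091, 5.25) -> [0.0947, -0.0001, -0.0004] [0.001, 0.0, -0.001]
60 [18, 26, 23, 61, 94, 101, 104, 105, 105, 104, 107, 106, 102, 100, 91, 55, 13, 16, 24, 16]
100 [11, 23, 27, 56, 91, 100, 101, 104, 106, 109, 107, 107, 103, 96, 91, 54, 24, 15, 19, 9]
[  264   225   122   120 12531]
[[35, 32, 24, 19, 27, 25, 18, 21, 17, 40, 79, 108, 123, 126, 127, 128, 130, 130, 134, 131], [34, 33, 28, 23, 15, 22, 18, 26, 20, 24, 42, 74, 106, 123, 127, 127, 127, 131, 132, 139], [29, 27, 33, 20, 24, 13, 19, 22, 23, 21, 24, 51, 95, 118, 128, 129, 130, 134, 132, 138]] [[134, 134, 136, 131, 129, 130, 116, 87, 55, 29, 18, 17, 17, 20, 13, 17, 21, 32, 50, 73], [135, 134, 136, 130, 126, 122, 101, 69, 27, 9, 13, 21, 26, 22, 20, 21, 31, 29, 51, 83], [131, 130, 125, 128, 119, 101, 65, 32, 9, 29, 14, 11, 27, 22, 28, 30, 27, 28, 28, 31]]
```

```bash
python3 -m jog '[0.02,0,-0.0004,0,0,0,0.6, 0.035,0,-0.0004,0,0,0,0.6, 0.05,0,-0.0004,0,0,0,0.6, 0.065,0,-0.0004,0,0,0,0.6, 0.08,0,-0.0004,0,0,0,0.6, 0.095,0,-0.0004,0,0,0,0.6, 0.108,0,-0.0004,0,0,0,0.6, 0.115,0,-0.0004,0,0,0,0.6, 0.119,0,-0.0004,0,0,0,0.6, 0.122,0,-0.0004,0,0,0,0.6, 0.123,0,-0.0004,0,0,0,0.6, 0.123,0,-0.0004,0,0,0,0.6]'; python3 -m jog '[0.001,0,0,0,0,0,0.6, 0.002,0,0,0,0,0,0.6, 0.003,0,0,0,0,0,0.6, 0.003,0,0,0,0,0,0.6]'; python3 -m jog '[0.001,0,0,0,0,0,0.6, 0.002,0,0,0,0,0,0.6, 0.002,0,0,0,0,0,0.6]'
```

```text
time_s: 34.0
eef_pos: [0.5045, 0.1554, 0.0904]
eef_rot: [0.0, 0.674, 0.738, -0.0]
wrist_force: [0.6, 0.8, -0.3]
opening: 0.625
grasp_force: 64.9
time_s: 34.5
eef_pos: [0.5042, 0.1584, 0.0904]
eef_rot: [0.0, 0.674, 0.739, -0.0]
wrist_force: [-0.2, -2.0, -1.3]
opening: 0.626
grasp_force: 65.7
time_s: 34.88
eef_pos: [0.5043, 0.159, 0.0904]
eef_rot: [0.001, 0.674, 0.739, -0.001]
wrist_force: [-0.1, -10.1, -0.9]
opening: 0.629
grasp_force: 68.4
```

```bash
python3 - <<'E'
from h import *
plan((.507,.10,.19,5.25),(.473,-.1685,.17,-6.3),(.473,-.1685,.13,-6.3),cmd=(.5042,.161,.0906,5.25))
E
```

```text
(0.507, 0.1, 0.19, 5.25) -> [-0.061, -0.0028, -0.0994] [0.0, 0.0, 0.0]
(0.473, -0.1685, 0.17, -6.3) -> [-0.3253, -0.0612, -0.0794] [0.0, 0.0, 0.202]
(0.473, -0.1685, 0.13, -6.3) -> [-0.3253, -0.0612, -0.0394] [0.0, 0.0, 0.202]
```

```bash
python3 -m jog '[-0.002,0,0,0,0,0,0.5, -0.002,0,0,0,0,0,0, -0.002,0,0,0,0,0,0, -0.002,0,0,0,0,0,0, -0.002,0,0,0,0,0,0, -0.002,0,-0.03,0,0,0,0, -0.01,0,-0.08,0,0,0,0, -0.05,-0.002,-0.099,0,0,0,0, -0.1,-0.007,-0.099,0,0,0,0, -0.16,-0.02,-0.099,0,0,0.05,0, -0.22,-0.035,-0.099,0,0,0.1,0, -0.28,-0.05,-0.09,0,0,0.15,0, -0.325,-0.061,-0.08,0,0,0.2,0, -0.325,-0.061,-0.06,0,0,0.202,0, -0.325,-0.061,-0.039,0,0,0.202,0, -0.325,-0.061,-0.039,0,0,0.202,0, -0.325,-0.061,-0.039,0,0,0.202,0]'
python3 - <<'E'
from h import *
here();p=camera('wrist')
for t in ['wheel_green_c','clamp_bar_c']: print(t,[(np.round(d['xyz'],3).tolist(),round(d['confidence'],2)) for d in spot_in(p,t)])
plan((.4733,-.1685,.052,-6.3))
p=camera('top');print([(np.round(d['xyz'],3).tolist(),round(d['confidence'],2)) for d in spot_in(p,'clamp_bar_c')],[(np.round(d['xyz'],3).tolist(),round(d['confidence'],2)) for d in spot_in(p,'guide_grip')])
E
```

```text
time_s: 37.0
eef_pos: [0.4732, -0.1687, 0.1301]
eef_rot: [0.0, 0.745, 0.667, 0.0]
wrist_force: [0.7, -0.1, 0.5]
opening: 1.004
grasp_force: 0.0
t 37.0 pos [ 0.4732 -0.1687  0.1301] head -6.34 tilt [ 0.0007 -0.0004] F [ 0.7 -0.1  0.5] open 1.004 gf 0.0 q [-0.58  0.18  1.89  0.    1.07 -0.47]
wheel_green_c [([0.471, -0.165, 0.067], 0.78)]
clamp_bar_c [([0.471, -0.141, 0.01], 0.17)]
(0.4733, -0.1685, 0.052, -6.3) -> [0.0003, -0.0004, 0.0784] [0.002, 0.001, -0.001]
[([0.66, -0.044, 0.042], 0.34)] [([0.425, 0.098, 0.041], 0.62)]
```

```bash
python3 -m jog '[0,0,0.03,0,0,0,0, 0,0,0.06,0,0,0,0, 0,0,0.078,0,0,0,0, 0,0,0.078,0,0,0,0, 0,0,0.078,0,0,0,0.6, 0,0,0.078,0,0,0,0.6, 0,0,0.078,0,0,0,0.6, 0,0,0.078,0,0,0,0.6, 0,0,0.078,0,0,0,0.6, 0,0,0.078,0,0,0,0.6]'
python3 - <<'E'
from h import *
here();plan(P(.195,.19),P(.195,.0915))
E
```

```text
time_s: 38.55
eef_pos: [0.4734, -0.169, 0.0532]
eef_rot: [0.001, 0.745, 0.667, 0.0]
wrist_force: [-3.9, 2.1, 7.5]
opening: 0.628
grasp_force: 61.4
t 38.55 pos [ 0.4734 -0.169   0.0532] head -6.35 tilt [ 0.0013 -0.0011] F [-3.9  2.1  7.5] open 0.628 gf 61.4 q [-0.58  0.31  1.92 -0.    0.91 -0.47]
(np.float64(0.516), np.float64(0.0327), 0.19, 5.25) -> [0.2051, 0.0202, -0.137] [0.001, 0.001, -0.202]
(np.float64(0.516), np.float64(0.0327), 0.0915, 5.25) -> [0.2052, 0.0201, -0.0385] [0.001, 0.001, -0.202]
```

```bash
python3 -m jog '[0,0,-0.03,0,0,0,0.6, 0,0,-0.08,0,0,0,0.6, 0,0,-0.13,0,0,0,0.6, 0,0,-0.136,0,0,0,0.6, 0.05,0.006,-0.136,0,0,-0.05,0.6, 0.1,0.012,-0.136,0,0,-0.1,0.6, 0.15,0.018,-0.136,0,0,-0.15,0.6, 0.205,0.02,-0.136,0,0,-0.202,0.6, 0.205,0.02,-0.1,0,0,-0.202,0.6, 0.205,0.02,-0.06,0,0,-0.202,0.6, 0.205,0.02,-0.039,0,0,-0.202,0.6, 0.205,0.02,-0.039,0,0,-0.202,0.6, 0.205,0.02,-0.039,0,0,-0.202,0.6]'
python3 - <<'E'
from h import *
here();plan(P(.1,.091))
p=camera('wrist');g=cv2.cvtColor(p['frame'],cv2.COLOR_RGB2GRAY).astype(int)
for r in (100,120): print(r,g[r,296:356:3].tolist())
print(blob(p['frame'],'green',(230,220,420,345))[1:])
E
```

```text
time_s: 40.17
eef_pos: [0.5158, 0.0328, 0.091]
eef_rot: [0.0, 0.674, 0.739, 0.0]
wrist_force: [-0.3, -0.3, -0.6]
opening: 0.627
grasp_force: 64.8
t 40.17 pos [0.5158 0.0328 0.091 ] head 5.21 tilt [ 0.0007 -0.0001] F [-0.3 -0.3 -0.6] open 0.627 gf 64.8 q [-0.17  0.27  1.87  0.    1.   -0.26]
(np.float64(0.5073), np.float64(0.1273), 0.091, 5.25) -> [0.0949, 0.0002, -0.0] [0.001, 0.0, -0.001]
100 [20, 28, 14, 37, 91, 98, 100, 105, 106, 105, 107, 107, 103, 101, 91, 64, 14, 20, 23, 29]
120 [23, 13, 28, 34, 89, 98, 101, 105, 110, 109, 105, 105, 101, 98, 87, 72, 29, 23, 22, 20]
(array([ 264,  242,  120,   92, 7437], dtype=int32), array([323.7482856 , 290.27712787]))
```

```bash
python3 -m jog '[0.02,0,0,0,0,0,0.6, 0.035,0,0,0,0,0,0.6, 0.05,0,0,0,0,0,0.6, 0.065,0,0,0,0,0,0.6, 0.08,0,0,0,0,0,0.6, 0.09,0,0,0,0,0,0.6, 0.097,0,0,0,0,0,0.6, 0.101,0,0,0,0,0,0.6, 0.103,0,0,0,0,0,0.6, 0.104,0,0,0,0,0,0.6, 0.104,0,0,0,0,0,0.6]'; python3 -m jog '[0.001,0,0,0,0,0,0.6, 0.002,0,0,0,0,0,0.6, 0.003,0,0,0,0,0,0.6, 0.003,0,0,0,0,0,0.6]'; python3 -m jog '[0.001,0,0,0,0,0,0.6, 0.002,0,0,0,0,0,0.6, 0.002,0,0,0,0,0,0.6]'
```

```text
time_s: 41.6
eef_pos: [0.506, 0.1363, 0.0904]
eef_rot: [0.0, 0.674, 0.738, -0.0]
wrist_force: [0.1, 0.2, -1.5]
opening: 0.627
grasp_force: 64.9
time_s: 42.1
eef_pos: [0.5059, 0.1389, 0.0905]
eef_rot: [0.0, 0.674, 0.739, -0.0]
wrist_force: [-0.2, -4.8, -1.2]
opening: 0.632
grasp_force: 67.1
time_s: 42.48
eef_pos: [0.5059, 0.1395, 0.0905]
eef_rot: [0.001, 0.674, 0.738, -0.001]
wrist_force: [0.3, -12.0, -1.0]
opening: 0.627
grasp_force: 70.4
```

```bash
python3 - <<'E'
from h import *
plan((.507,.10,.20,5.25),(.494,-.37,.2,-6.3),cmd=(.5059,.142,.0907,5.25))
E
```

```text
(0.507, 0.1, 0.2, 5.25) -> [-0.0419, -0.0027, -0.1093] [0.0, 0.0, 0.0]
(0.494, -0.37, 0.2, -6.3) -> [-0.5088, -0.0587, -0.1093] [0.0, 0.0, 0.202]
```

```bash
python3 -m jog '[-0.002,0,0,0,0,0,0.5, -0.002,0,0,0,0,0,0, -0.002,0,0,0,0,0,0, -0.002,0,0,0,0,0,0, -0.002,0,0,0,0,0,0, -0.002,0,-0.03,0,0,0,0, -0.01,0,-0.08,0,0,0,0, -0.05,-0.002,-0.109,0,0,0,0, -0.11,-0.007,-0.109,0,0,0,0, -0.17,-0.02,-0.109,0,0,0.05,0, -0.23,-0.03,-0.109,0,0,0.1,0, -0.29,-0.04,-0.109,0,0,0.15,0, -0.35,-0.045,-0.109,0,0,0.2,0, -0.41,-0.05,-0.109,0,0,0.2,0, -0.47,-0.055,-0.109,0,0,0.2,0, -0.509,-0.0587,-0.109,0,0,0.2,0, -0.509,-0.0587,-0.109,0,0,0.2,0, -0.509,-0.0587,-0.109,0,0,0.2,0]'
python3 - <<'E'
from h import *
here();p=camera('wrist');f=p['frame'];save('w9.png',f)
print([(np.round(d['xyz'],3).tolist(),round(d['confidence'],2),np.round(wproj(p,d['xyz']))) for d in spot_in(p,'clamp_bar_c')])
m=cv2.inRange(cv2.cvtColor(f,cv2.COLOR_RGB2HSV),(0,170,60),(8,255,255))|cv2.inRange(cv2.cvtColor(f,cv2.COLOR_RGB2HSV),(172,170,60),(180,255,255))
n,l,s,c=cv2.connectedComponentsWithStats(m)
for i in range(1,n):
    if s[i,4]>150: print(s[i],c[i].round(1),wonz(p,*c[i],.03).round(4))
E
```

```text
time_s: 44.72
eef_pos: [0.4931, -0.37, 0.199]
eef_rot: [-0.001, 0.745, 0.667, 0.0]
wrist_force: [0.2, -0.0, -0.9]
opening: 0.998
grasp_force: 0.0
t 44.73 pos [ 0.4931 -0.37    0.199 ] head -6.25 tilt [-0.0005  0.0012] F [ 0.2 -0.  -0.9] open 0.998 gf 0.0 q [-0.84  0.33  1.55  0.    1.27 -0.73]
[([0.494, -0.36, 0.037], 0.87, array([324., 180.]))]
[ 301  165   56   35 1413] [328.6 182.5] [ 0.4981 -0.3648  0.03  ]
```

View pics/w9.png

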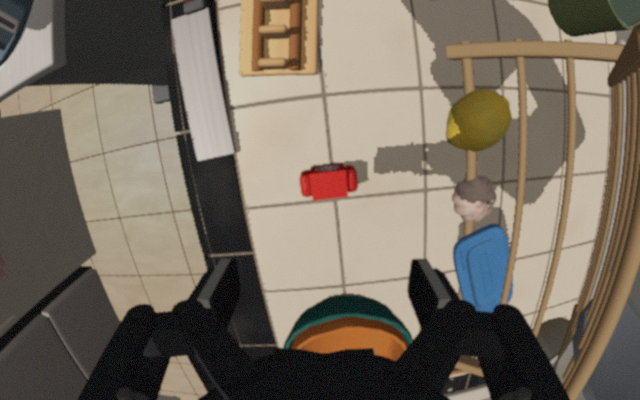

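The bar is at (329,182), its long axis tilted about 7° in the image (left end lower). The bowl's near rim is at (350,297).

```bash
python3 - <<'E'
from h import *
p=camera('wrist');f=p['frame'];h=cv2.cvtColor(f,cv2.COLOR_RGB2HSV)
m=(cv2.inRange(h,(0,150,40),(8,255,255))|cv2.inRange(h,(172,150,40),(180,255,255)))
m[:150]=0;m[220:]=0
ys,xs=np.nonzero(m);L=[xs.min(),np.median(ys[xs<xs.min()+3])];Rr=[xs.max()+1,np.median(ys[xs>xs.max()-3])]
a=wonz(p,*L,.025);b=wonz(p,*Rr,.025);print(L,Rr,a,b,(a+b)/2,np.linalg.norm(a-b),np.degrees(np.arctan2(*(b-a)[[1,0]])))
# fit by reprojection overlap: box model silhouette
from scipy.optimize import minimize
M=(m>0)
def sil(v):
    x,y,t=v;c,s=np.cos(t),np.sin(t);img=np.zeros((400,640),np.uint8)
    for hx,z0,z1 in ((.028,.006,.030),(.016,0,.036)):
        q=[wproj(p,(x+c*i*hx-s*j*.013,y+s*i*hx+c*j*.013,z)) for i in(-1,1) for j in(-1,1) for z in(z0,z1)]
        cv2.fillConvexPoly(img,cv2.convexHull(np.float32(q)).round().astype(np.int32),1)
    return ((img>0)!=M).sum()
m0=(a+b)/2;best=min((sil((m0[0]+dx,m0[1]+dy,t)),dx,dy,t) for dx in np.arange(-.006,.0061,.001) for dy in np.arange(-.010,.0101,.001) for t in np.radians(np.arange(-14,15,2)))
print(best[0],M.sum(),m0[0]+best[1],m0[1]+best[2],np.degrees(best[3]))
print('bowl',[wonz(p,350,297,z).round(3) for z in(.05,.08)], [(d['confidence'],d['xyz']) for d in spot_in(p,'clamp_bar_c')])
X=(m0[0]+best[1],m0[1]+best[2]);plan((*X,.08,np.degrees(best[3])),(*X,.026,np.degrees(best[3])))
E
```

```text
[np.int64(300), np.float64(182.0)] [np.int64(357), np.float64(181.0)] [ 0.47085824 -0.36213573  0.025     ] [ 0.5261448  -0.36705166  0.025     ] [ 0.49850152 -0.36459369  0.025     ] 0.05550468409071002 -5.081218166904601
517 1469 0.4965015172190908 -0.3665936928051181 2.0
bowl [array([ 0.509, -0.484,  0.05 ]), array([ 0.508, -0.462,  0.08 ])] [(0.7, [0.4928, -0.3579, 0.0349])]
(np.float64(0.4965015172190908), np.float64(-0.3665936928051181), 0.08, np.float64(2.0)) -> [0.0032, 0.0025, 0.1195] [0.0, -0.0, -0.142]
(np.float64(0.4965015172190908), np.float64(-0.3665936928051181), 0.026, np.float64(2.0)) -> [0.0032, 0.0025, 0.1735] [0.0, -0.0, -0.142]
```

```bash
python3 -m jog '[0.004,0.003,0.05,0,0,-0.11,0, 0.004,0.003,0.1,0,0,-0.11,0, 0.004,0.003,0.1,0,0,-0.11,0, 0.004,0.003,0.1,0,0,-0.11,0]'
python3 - <<'E'
from h import *
here();p=camera('wrist');f=p['frame'];h=cv2.cvtColor(f,cv2.COLOR_RGB2HSV);save('w10.png',f[180:340,200:440])
m=(cv2.inRange(h,(0,150,40),(8,255,255))|cv2.inRange(h,(172,150,40),(180,255,255)))
n,l,s,c=cv2.connectedComponentsWithStats(m);i=1+np.argmax(s[1:,4]);M=l==i;x0,y0,w,hh,A=s[i];print(s[i],c[i])
for x in range(x0,x0+w,5):
    r=np.nonzero(M[:,x])[0];print(x,r.min(),r.max(),end=' | ')
E
```

```text
time_s: 45.42
eef_pos: [0.4977, -0.3675, 0.1013]
eef_rot: [0.001, 0.707, 0.708, -0.0]
wrist_force: [0.3, 0.3, 0.5]
opening: 0.997
grasp_force: 0.0
t 45.42 pos [ 0.4977 -0.3675  0.1013] head 0.09 tilt [ 0.0015 -0.0016] F [0.3 0.3 0.5] open 0.997 gf 0.0 q [-0.83  0.45  1.6   0.    1.09 -0.83]
[ 284  195   81   53 3242] [324.00647748 222.69093152]
284 213 226 | 289 203 239 | 294 201 239 | 299 202 240 | 304 195 246 | 309 195 246 | 314 195 246 | 319 195 246 | 324 208 246 | 329 208 247 | 334 195 245 | 339 195 245 | 344 195 246 | 349 201 244 | 354 201 238 | 359 202 238 | 364 211 223 |
```

```bash
python3 - <<'E'
from h import *
p=camera('wrist')
print(wonz(p,324,247,.036),wonz(p,324,195,.0),wonz(p,284,220,.018),wonz(p,365,218,.018))
b=wonz(p,324,247,.036)
plan((.4975,b[1]+.013,.024,0))
E
```

```text
[ 0.49836734 -0.3794494   0.036     ] [ 0.49845629 -0.35479192  0.        ] [ 0.4703258  -0.36754508  0.018     ] [ 0.52716521 -0.3660149   0.018     ]
(0.4975, np.float64(-0.36644939892536654), 0.024, 0) -> [0.0022, -0.0009, 0.0784] [0.003, 0.004, 0.001]
```

```bash
python3 -m jog '[0.001,0.001,0.03,0,0,0,0, 0.001,0.001,0.06,0,0,0,0, 0.001,0.001,0.0705,0,0,0,0, 0.001,0.001,0.0705,0,0,0,0, 0.001,0.001,0.0705,0,0,0,0.6, 0.001,0.001,0.0705,0,0,0,0.6, 0.001,0.001,0.0705,0,0,0,0.6, 0.001,0.001,0.0705,0,0,0,0.6, 0.001,0.001,0.0705,0,0,0,0.6, 0.001,0.001,0.0705,0,0,0,0.6]'
python3 - <<'E'
from h import *
here();plan((.497,-.367,.19,0),P(.20,.19),P(.20,.12),P(.2,.0975))
E
```

```text
time_s: 46.78
eef_pos: [0.4987, -0.3672, 0.0308]
eef_rot: [0.002, 0.707, 0.707, -0.0]
wrist_force: [-0.7, 0.3, 6.8]
opening: 0.645
grasp_force: 64.7
t 46.77 pos [ 0.4987 -0.3672  0.0308] head 0.06 tilt [ 0.0022 -0.0024] F [-0.7  0.3  6.8] open 0.645 gf 64.7 q [-0.83  0.55  1.62 -0.    0.97 -0.83]
(0.497, -0.367, 0.19, 0) -> [-0.0002, -0.0014, -0.1592] [0.002, 0.002, 0.001]
(np.float64(0.5165), np.float64(0.0278), 0.19, 5.25) -> [0.3946, 0.0186, -0.1601] [0.002, 0.002, -0.091]
(np.float64(0.5165), np.float64(0.0278), 0.12, 5.25) -> [0.3948, 0.0184, -0.0901] [0.002, 0.002, -0.091]
(np.float64(0.5165), np.float64(0.0278), 0.0975, 5.25) -> [0.3948, 0.0184, -0.0676] [0.002, 0.002, -0.091]
```

```bash
python3 -m jog '[0,0,-0.04,0,0,0,0.6, 0,0,-0.1,0,0,0,0.6, 0,0,-0.16,0,0,0,0.6, 0.05,0.002,-0.16,0,0,-0.02,0.6, 0.11,0.005,-0.16,0,0,-0.04,0.6, 0.17,0.008,-0.16,0,0,-0.06,0.6, 0.23,0.011,-0.16,0,0,-0.08,0.6, 0.29,0.014,-0.16,0,0,-0.09,0.6, 0.35,0.017,-0.16,0,0,-0.091,0.6, 0.394,0.0184,-0.16,0,0,-0.091,0.6, 0.394,0.0184,-0.11,0,0,-0.091,0.6, 0.394,0.0184,-0.08,0,0,-0.091,0.6, 0.394,0.0184,-0.067,0,0,-0.091,0.6, 0.394,0.0184,-0.067,0,0,-0.091,0.6, 0.394,0.0184,-0.067,0,0,-0.091,0.6]'
python3 - <<'E'
from h import *
here();plan(P(.13,.097))
p=camera('wrist');f=p['frame'];save('w11.png',f);g=cv2.cvtColor(f,cv2.COLOR_RGB2GRAY).astype(int)
for r in (120,140): print(r,g[r,296:356:3].tolist())
h=cv2.cvtColor(f,cv2.COLOR_RGB2HSV)
m=(cv2.inRange(h,(0,150,40),(8,255,255))|cv2.inRange(h,(172,150,40),(180,255,255)))
n,l,s,c=cv2.connectedComponentsWithStats(m);i=1+np.argmax(s[1:,4]);M=l==i;x0,y0,w,hh,A=s[i];print(s[i],c[i])
for x in range(x0,x0+w,8):
    r=np.nonzero(M[:,x])[0];print(x,r.min(),r.max(),end=' | ')
E
```

```text
time_s: 48.65
eef_pos: [0.5168, 0.0275, 0.0973]
eef_rot: [0.001, 0.674, 0.739, 0.001]
wrist_force: [0.3, 0.1, -0.7]
opening: 0.641
grasp_force: 63.9
t 48.65 pos [0.5168 0.0275 0.0973] head 5.25 tilt [ 0.0024 -0.0004] F [ 0.3  0.1 -0.7] open 0.641 gf 63.9 q [-0.18  0.26  1.87 -0.    1.01 -0.27]
(np.float64(0.5101), np.float64(0.0975), 0.097, 5.25) -> [0.0703, -0.0003, 0.0003] [0.002, 0.001, -0.0]
120 [61, 61, 63, 61, 88, 96, 105, 109, 107, 108, 105, 106, 96, 92, 78, 54, 56, 55, 57, 56]
140 [60, 61, 60, 60, 57, 56, 81, 99, 107, 104, 95, 92, 72, 57, 58, 60, 55, 61, 62, 59]
[ 581   80   59  295 7731] [622.03996896 254.48648299]
581 304 309 | 589 287 317 | 597 276 324 | 605 267 331 | 613 205 349 | 621 193 357 | 629 83 365 | 637 81 372 |
```

View pics/w11.png

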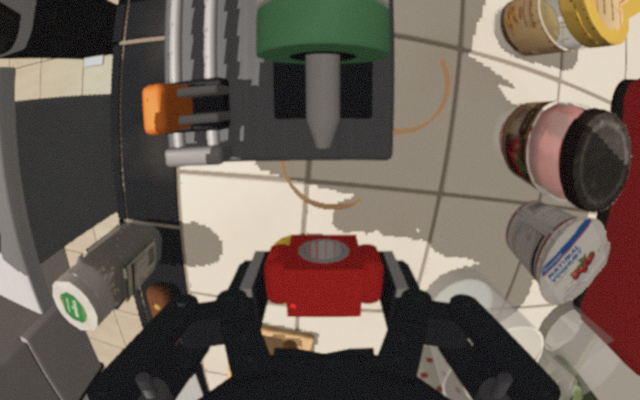

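The green wheel is on the stack (323,30), the tip is at (322,148), and the bar is held level with its bore at (323,250) in line with the rod. I thread it on.

```bash
python3 -m jog '[0.02,-0.0003,0,0,0,0,0.6, 0.035,-0.0003,0,0,0,0,0.6, 0.045,-0.0003,0,0,0,0,0.6, 0.055,-0.0003,0,0,0,0,0.6, 0.065,-0.0003,0,0,0,0,0.6, 0.075,-0.0003,0,0,0,0,0.6, 0.08,-0.0003,0,0,0,0,0.6, 0.083,-0.0003,0,0,0,0,0.6, 0.083,-0.0003,0,0,0,0,0.6]'; python3 -m jog '[0.001,0,0,0,0,0,0.6, 0.002,0,0,0,0,0,0.6, 0.004,0,0,0,0,0,0.6, 0.004,0,0,0,0,0,0.6]'; python3 -m jog '[0.001,0,0,0,0,0,0.6, 0.002,0,0,0,0,0,0.6, 0.002,0,0,0,0,0,0.6]'
```

```text
time_s: 49.82
eef_pos: [0.5078, 0.1106, 0.0958]
eef_rot: [-0.0, 0.674, 0.739, -0.0]
wrist_force: [-0.2, 0.1, -0.7]
opening: 0.642
grasp_force: 63.9
time_s: 50.32
eef_pos: [0.5074, 0.1146, 0.0959]
eef_rot: [0.0, 0.674, 0.739, 0.0]
wrist_force: [-1.1, -0.3, -1.0]
opening: 0.642
grasp_force: 63.9
time_s: 50.7
eef_pos: [0.5075, 0.1154, 0.0959]
eef_rot: [0.001, 0.674, 0.739, -0.001]
wrist_force: [0.2, -7.5, -0.4]
opening: 0.645
grasp_force: 63.8
```

```bash
python3 -m jog '[0.001,0,0,0,0,0,0.6, 0.002,0,0,0,0,0,0.6, 0.003,0,0,0,0,0,0.6, 0.003,0,0,0,0,0,0.6]'; python3 -m jog '[-0.001,0,0,0,0,0,0.6, -0.002,0,0,0,0,0,0.6, -0.003,0,0,0,0,0,0.6, -0.003,0,0,0,0,0,0.6]'
```

```text
time_s: 51.2
eef_pos: [0.5075, 0.1156, 0.096]
eef_rot: [0.002, 0.674, 0.739, -0.002]
wrist_force: [0.5, -19.6, -0.6]
opening: 0.64
grasp_force: 63.9
time_s: 51.7
eef_pos: [0.5074, 0.1154, 0.0959]
eef_rot: [0.001, 0.674, 0.739, -0.001]
wrist_force: [0.5, -6.8, -1.0]
opening: 0.641
grasp_force: 63.8
```

```bash
python3 -m jog '[0,0,0,0,0,0,0.3, 0,0,0,0,0,0,0.1, 0,0,0,0,0,0,0, 0,0,0,0,0,0,0, 0,0,0,0,0,0,0]'; python3 -m jog '[0,0,-0.03,0,0,0,0, 0,0,-0.07,0,0,0,0, -0.03,0,-0.11,0,0,0,0, -0.06,0,-0.11,0,0,0,0, -0.06,0,-0.11,0,0,0,0, -0.06,0,-0.11,0,0,0,0]'
python3 - <<'E'
from h import *
here();p=camera('wrist');f=p['frame'];save('w12.png',f)
print([(np.round(d['xyz'],3).tolist(),round(d['confidence'],2),np.round(wproj(p,d['xyz']))) for d in spot_in(p,'guide_grip')])
E
```

```text
time_s: 52.32
eef_pos: [0.5072, 0.1166, 0.0959]
eef_rot: [-0.0, 0.674, 0.739, 0.0]
wrist_force: [0.7, 0.3, -0.7]
opening: 0.997
grasp_force: 0.0
time_s: 53.08
eef_pos: [0.5123, 0.0571, 0.2054]
eef_rot: [-0.001, 0.674, 0.739, -0.0]
wrist_force: [0.2, 0.3, -0.2]
opening: 1.0
grasp_force: 0.0
t 53.08 pos [0.5123 0.0571 0.2054] head 5.25 tilt [-0.001   0.0005] F [ 0.2  0.3 -0.2] open 1.0 gf 0.0 q [-0.12  0.1   1.8   0.    1.24 -0.21]
[([0.433, 0.104, 0.058], 0.83, array([239., 136.]))]
```

View pics/w12.png

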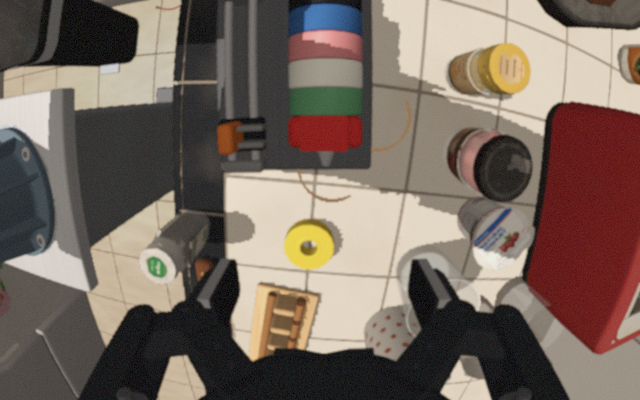

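The stack reads black(hidden)/blue/pink/white/green/red with no visible gaps, rows 0–150 at column ~325. The guide tab is at (230,138). I grip the tab across its 26 mm along the rail.

```bash
python3 - <<'E'
from h import *
plan((.427,.1017,.17,95.25),(.427,.1017,.069,95.25))
E
```

```text
(0.427, 0.1017, 0.17, 95.25) -> [0.0519, -0.0807, 0.0354] [-0.001, -0.001, -1.57]
(0.427, 0.1017, 0.069, 95.25) -> [0.0518, -0.0806, 0.1364] [-0.001, -0.001, -1.57]
```

```bash
python3 -m jog '[0.01,-0.05,0,0,0,-0.18,0, 0.02,-0.08,0,0,0,-0.36,0, 0.04,-0.08,0.01,0,0,-0.54,0, 0.052,-0.0805,0.02,0,0,-0.72,0, 0.052,-0.0805,0.03,0,0,-0.9,0, 0.052,-0.0805,0.035,0,0,-1.08,0, 0.052,-0.0805,0.035,0,0,-1.26,0, 0.052,-0.0805,0.035,0,0,-1.44,0, 0.052,-0.0805,0.035,0,0,-1.57,0, 0.052,-0.0805,0.035,0,0,-1.57,0, 0.052,-0.0805,0.035,0,0,-1.57,0]'
python3 - <<'E'
from h import *
here();p=camera('wrist');f=p['frame'];h=cv2.cvtColor(f,cv2.COLOR_RGB2HSV)
m=cv2.inRange(h,(5,170,90),(20,255,255));n,l,s,c=cv2.connectedComponentsWithStats(m)
for i in range(1,n):
    if s[i,4]>100: print(s[i],c[i].round(1),wonz(p,*c[i],.072).round(4))
print([(np.round(d['xyz'],3).tolist(),round(d['confidence'],2),np.round(wproj(p,d['xyz']))) for d in spot_in(p,'guide_grip')],wproj(p,(.427,.1017,.076)))
plan((.427,.1017,.069,95.25))
E
```

```text
time_s: 54.55
eef_pos: [0.4276, 0.1015, 0.1707]
eef_rot: [-0.0, -0.045, 0.999, 0.0]
wrist_force: [0.5, -0.1, 0.1]
opening: 0.998
grasp_force: 0.0
t 54.55 pos [0.4276 0.1015 0.1707] head 95.12 tilt [-0.0004  0.0001] F [ 0.5 -0.1  0.1] open 0.998 gf 0.0 q [-0.04 -0.03  2.02  0.    1.15 -1.7 ]
[308 190  34  30 922] [324.7 205. ] [0.4202 0.1018 0.072 ]
[([0.42, 0.101, 0.058], 0.94, array([324., 199.]))] (np.float64(323.78717713129413), np.float64(215.54044122201927))
(0.427, 0.1017, 0.069, 95.25) -> [0.0006, 0.0004, 0.1018] [0.0, -0.0, -0.002]
```

```bash
python3 - <<'E'
from h import *
p=camera('wrist');f=p['frame'];h=cv2.cvtColor(f,cv2.COLOR_RGB2HSV)
print(wonz(p,324,220,.076),wonz(p,324,190,.05))
print(h[186:226:3,324].tolist())
E
```

```text
[0.43064043 0.10199491 0.076     ] [0.41529396 0.10062191 0.05      ]
[[132, 67, 19], [6, 142, 61], [12, 215, 108], [12, 209, 110], [11, 212, 108], [11, 202, 111], [11, 205, 133], [12, 204, 145], [11, 196, 148], [11, 201, 146], [11, 194, 142], [11, 201, 99], [128, 60, 17], [150, 10, 53]]
```

```bash
python3 -m jog '[0.0025,0,0.05,0,0,0,0, 0.0025,0,0.08,0,0,0,0, 0.0025,0,0.1015,0,0,0,0, 0.0025,0,0.1015,0,0,0,0, 0.0025,0,0.1015,0,0,0,0.9, 0.0025,0,0.1015,0,0,0,0.9, 0.0025,0,0.1015,0,0,0,0.9, 0.0025,0,0.1015,0,0,0,0.9, 0.0025,0,0.1015,0,0,0,0.9, 0.0025,0,0.1015,0,0,0,0.9, 0.0025,0,0.1015,0,0,0,0.9, 0.0025,0,0.1015,0,0,0,0.9]'
python3 - <<'E'
from h import *
here();p=np.array(get_obs()['eef_pos'])[:2];d=p-T
print('s',.14-d@U,'perp',d@np.array([.9958,.0915]),'move by',(.14-d@U)-.0883)
E
```

```text
time_s: 56.2
eef_pos: [0.4259, 0.101, 0.0703]
eef_rot: [0.001, -0.046, 0.999, -0.0]
wrist_force: [-1.3, 0.1, 6.6]
opening: 0.291
grasp_force: 58.6
t 56.2 pos [0.4259 0.101  0.0703] head 95.23 tilt [ 0.0013 -0.    ] F [-1.3  0.1  6.6] open 0.291 gf 58.6 q [-0.04  0.15  2.08  0.    0.91 -1.7 ]
s 0.11881455403256438 perp -0.08350506139156175 move by 0.03051455403256438
```

Gripped: opening is 25 mm, as expected, and the perpendicular distance is 83.5 mm. I slide it 30.5 mm along tool +y.

```bash
python3 -m jog '[0,0.008,0,0,0,0,0.9, 0,0.016,0,0,0,0,0.9, 0,0.023,0,0,0,0,0.9, 0,0.028,0,0,0,0,0.9, 0,0.0305,0,0,0,0,0.9, 0,0.0305,0,0,0,0,0.9, 0,0.0305,0,0,0,0,0.9]'
python3 - <<'E'
from h import *
here();p=np.array(get_obs()['eef_pos'])[:2];d=p-T
print('s',.14-d@U,'perp',d@np.array([.9958,.0915]))
E
```

```text
time_s: 57.08
eef_pos: [0.4229, 0.1315, 0.0703]
eef_rot: [0.0, -0.046, 0.999, 0.0]
wrist_force: [-2.4, 0.8, 6.5]
opening: 0.293
grasp_force: 58.7
t 57.08 pos [0.4229 0.1315 0.0703] head 95.24 tilt [0.0009 0.0002] F [-2.4  0.8  6.5] open 0.293 gf 58.7 q [ 0.03  0.16  2.06  0.    0.91 -1.63]
s 0.08814354039392391 perp -0.08368819434774107
```

```bash
python3 -m jog '[0,0,0,0,0,0,0.5, 0,0,0,0,0,0,0, 0,0,0,0,0,0,0, 0,0,0,0,0,0,0, 0,0,0,0,0,0,0, 0,0,-0.05,0,0,0,0, 0,0,-0.1,0,0,0,0, 0.03,0,-0.12,0,0,0,0, 0.03,0,-0.12,0,0,0,0, 0.03,0,-0.12,0,0,0,0]'
cat > chk.py <<'E'
from h import *
here();p=camera('wrist');f=p['frame'];h=cv2.cvtColor(f,cv2.COLOR_RGB2HSV)
S=lambda X:round(float(.14-(X[:2]-T)@U),4)
def comp(m,name,z):
    n,l,s,c=cv2.connectedComponentsWithStats(m)
    for i in range(1,n):
        if s[i,4]>250:
            x0,y0,w,hh,A=s[i];cy=c[i][1]
            print(name,s[i],c[i].round(1),'s L/R/c',S(wonz(p,x0,cy,z)),S(wonz(p,x0+w,cy,z)),S(wonz(p,*c[i],z)),'xyz',wonz(p,*c[i],z).round(3))
comp(cv2.inRange(h,(5,170,90),(20,255,255)),'tab',.074)
comp(cv2.inRange(h,*HS['green']),'green',.10)
comp(cv2.inRange(h,*HS['blue']),'blue',.10)
comp(cv2.inRange(h,(0,150,40),(4,255,255))|cv2.inRange(h,(172,150,40),(180,255,255)),'red',.09)
E
python3 chk.py
```

```text
time_s: 58.32
eef_pos: [0.3928, 0.1285, 0.189]
eef_rot: [0.0, -0.046, 0.999, -0.0]
wrist_force: [0.6, 0.8, -0.4]
opening: 1.001
grasp_force: 0.0
t 58.33 pos [0.3928 0.1285 0.189 ] head 95.22 tilt [ 0.0002 -0.    ] F [ 0.6  0.8 -0.4] open 1.001 gf 0.0 q [ 0.03 -0.12  2.06 -0.    1.2  -1.63]
tab [309 218  31  29 797] [323.8 232.7] s L/R/c 0.1002 0.0748 0.0881 xyz [0.415 0.131 0.074]
green [132 153  22  25 305] [142.3 164.6] s L/R/c 0.2367 0.2155 0.2266 xyz [ 0.363 -0.013  0.1  ]
green [ 313  295   22   59 1107] [323.6 323.7] s L/R/c 0.0974 0.0785 0.0883 xyz [0.489 0.137 0.1  ]
blue [  0 290  16  28 276] [  5.7 306.4] s L/R/c 0.593 0.5274 0.5679 xyz [ 0.589 -0.335  0.1  ]
blue [ 378  293   28   56 1196] [392.9 321.1] s L/R/c 0.0414 0.016 0.028 xyz [0.483 0.197 0.1  ]
red [ 283  294   29   57 1495] [297.9 322. ] s L/R/c 0.1249 0.0987 0.1113 xyz [0.498 0.115 0.09 ]
```

```bash
python3 - <<'E'
from h import *
p=camera('wrist');f=p['frame']
for r in (315,335): print([tuple(int(v)//10 for v in f[r,c]) for c in range(278,450,2)])
t=camera('top')
for n in ['tumbler','salt','mug_white']: print(n,[(np.round(d['xyz'],3).tolist(),round(d['confidence'],2)) for d in spot_in(t,n)[:1]])
E
```

```text
[(11, 10, 9), (11, 10, 9), (10, 9, 8), (10, 4, 3), (11, 3, 2), (12, 2, 2), (13, 2, 2), (13, 3, 2), (12, 2, 2), (12, 2, 2), (13, 3, 2), (13, 3, 2), (13, 3, 3), (12, 2, 1), (12, 3, 2), (11, 2, 1), (9, 2, 1), (8, 5, 4), (5, 8, 5), (5, 9, 6), (5, 9, 6), (5, 9, 6), (6, 9, 6), (6, 9, 6), (6, 9, 6), (5, 9, 6), (6, 9, 6), (5, 9, 6), (6, 8, 6), (12, 12, 10), (15, 14, 13), (15, 14, 13), (15, 14, 13), (14, 14, 12), (14, 14, 12), (14, 14, 13), (15, 14, 13), (14, 14, 12), (15, 14, 13), (14, 14, 13), (13, 12, 11), (13, 8, 8), (13, 8, 7), (13, 7, 7), (13, 8, 8), (13, 8, 8), (13, 8, 8), (13, 8, 8), (13, 8, 8), (13, 8, 7), (13, 8, 7), (13, 7, 7), (7, 5, 7), (4, 6, 9), (3, 6, 9), (3, 5, 9), (3, 5, 9), (3, 5, 9), (2, 5, 8), (4, 6, 9), (3, 5, 9), (3, 5, 8), (3, 6, 9), (2, 3, 5), (4, 4, 3), (4, 4, 4), (4, 4, 3), (4, 4, 4), (4, 3, 3), (1, 2, 2), (1, 1, 1), (2, 3, 3), (1, 1, 1), (2, 2, 2), (2, 1, 2), (2, 2, 2), (1, 1, 1), (2, 2, 2), (3, 3, 3), (1, 1, 1), (3, 2, 3), (1, 1, 2), (2, 2, 2), (3, 3, 2), (2, 2, 3), (2, 2, 2)]
[(12, 10, 9), (11, 10, 9), (11, 9, 8), (13, 4, 4), (13, 3, 2), (13, 2, 1), (13, 3, 3), (
[... 368 characters left out ...]
, 14), (16, 15, 14), (16, 16, 14), (16, 15, 14), (15, 14, 12), (13, 9, 8), (14, 9, 8), (14, 9, 9), (15, 9, 9), (14, 9, 9), (15, 9, 9), (15, 9, 9), (15, 9, 9), (14, 9, 9), (15, 9, 9), (15, 9, 9), (9, 6, 8), (4, 6, 10), (4, 6, 9), (4, 6, 10), (4, 6, 10), (3, 6, 10), (3, 6, 9), (3, 7, 10), (4, 8, 12), (7, 12, 17), (7, 12, 17), (4, 7, 11), (4, 4, 4), (4, 4, 4), (3, 4, 4), (4, 4, 4), (3, 3, 3), (3, 2, 2), (3, 3, 3), (1, 2, 2), (2, 2, 3), (3, 2, 3), (2, 2, 2), (1, 1, 1), (1, 2, 2), (2, 3, 2), (2, 2, 3), (2, 2, 2), (2, 2, 2), (2, 2, 3), (2, 2, 2), (1, 1, 2), (3, 3, 2), (2, 2, 2)]
tumbler [([0.657, -0.046, 0.043], 0.82)]
salt [([0.355, -0.014, 0.102], 0.6)]
mug_white [([0.635, -0.146, 0.044], 0.56)]
```

```bash
python3 -m jog '[0.02,0.05,-0.05,0,0,0,0, 0.02,0.08,-0.08,0,0,0,0, 0.02,0.08,-0.08,0,0,0,0, 0.02,0.08,-0.08,0,0,0,0]'
python3 - <<'E'
from h import *
here();p=camera('wrist');f=p['frame']
for s in np.arange(.0,.13,.02):print(round(s,2),np.round(wproj(p,(*(T+(.14-s)*U+np.array([-.0139,-.0013])),.105))))
h=cv2.cvtColor(f,cv2.COLOR_RGB2HSV)
m,s,c=blob(f,'blue',(230,230,420,330));print(s,c)
r=int(c[1]);print(r,[(k,tuple(int(v)//5 for v in f[r,k])) for k in range(s[0]-4,s[0]+s[2]+45)])
E
```

```text
time_s: 59.12
eef_pos: [0.3651, 0.2061, 0.2685]
eef_rot: [-0.001, -0.046, 0.999, -0.0]
wrist_force: [0.7, -0.6, -0.3]
opening: 1.003
grasp_force: 0.0
t 59.12 pos [0.3651 0.2061 0.2685] head 95.26 tilt [-0.0012 -0.0007] F [ 0.7 -0.6 -0.3] open 1.003 gf 0.0 q [ 0.23 -0.2   1.96 -0.    1.38 -1.43]
0.0 [331. 296.]
0.02 [313. 296.]
0.04 [295. 296.]
0.06 [277. 295.]
0.08 [259. 295.]
0.1 [242. 294.]
0.12 [225. 293.]
[298 270  19  46 799] [306.89361702 292.79474343]
292 [(294, (29, 18, 18)), (295, (28, 17, 17)), (296, (24, 15, 16)), (297, (17, 13, 17)), (298, (9, 12, 18)), (299, (6, 12, 18)), (300, (7, 12, 19)), (301, (7, 12, 19)), (302, (8, 12, 20)), (303, (8, 13, 20)), (304, (7, 13, 19)), (305, (7, 12, 19)), (306, (7, 12, 19)), (307, (7, 12, 19)), (308, (8, 12, 19)), (309, (7, 12, 19)), (310, (7, 12, 19)), (311, (6, 11, 19)), (312, (7, 12, 19)), (313, (7, 12, 18)), (314, (6, 10, 15)), (315, (6, 8, 12)), (316, (3, 4, 5)), (317, (6, 6, 6)), (318, (5, 5, 6)), (319, (3, 4, 4)), (320, (5, 5, 5)), (321, (5, 4, 5)), (322, (4, 5, 5)), (323, (3, 4, 5)), (324, (3, 3, 3)), (325, (4, 5, 4)), (326, (6, 6, 6)), (327, (3, 4, 4)), (328, (4, 4, 4)), (329, (1, 4, 3)), (330, (4, 3, 3)), (331, (5, 5, 5)), (332, (10, 9, 10)), (333, (17, 16, 16)), (334, (22, 21, 20)), (335, (23, 22, 21)), (336, (22, 21, 20)), (337, (22, 21, 21)), (338, (22, 20, 19)), (339, (21, 20, 19)), (340, (21, 20, 19)), (341, (22, 21, 20)), (342, (22, 20, 20)), (343, (23, 21, 20)), (344, (22, 21, 20)), (345, (22, 22, 20)), (346, (22, 21, 20)), (347, (22, 21, 21)), (348, (22, 21, 20)), (349, (23, 22, 21)), (350, (22, 21, 20)), (351, (23, 21, 21)), (352, (22, 21, 21)), (353, (22, 21, 20)), (354, (23, 22, 21)), (355, (22, 21, 20)), (356, (22, 21, 20)), (357, (23, 21, 21)), (358, (22, 21, 20)), (359, (22, 20, 20)), (360, (22, 22, 21)), (361, (22, 21, 20))]
```

Blue (297–315), black (316–332) and the flange hub follow each other with no gap, so I hand in.

```bash
python3 -c "
from bench import hand_in; print(hand_in())"
```

```text
the job is handed in; nothing more can be done
None
```

I fitted all five wheels (black, blue, pink, white, green) snug against the motor flange, slid the red clamp bar on after them, centred the blade guide in front of the green wheel to within about 1 mm, and handed the job in at 59 s.

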